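# Clear the scoring plate into its two-leaf waste bin

### The job

Clear the tile offcuts off the raised scoring plate into the waste bin behind it: draw the bolt, fold the bolted leaf of the bin's lid fully back, then the other leaf that it overlaps, and wipe every offcut over the edge into the bin with the scraper block held in the gripper (do not touch the offcuts with the gripper itself). Then stand the scraper back on the worktop, on its blade, beside the station, shut the overlapped leaf first and the bolted leaf over it, and push the bolt fully home; leave the other things on the worktop where they are.

Things in the scene. Friction and masses are not known exactly. Their poses are not given: they have to be found in the camera images.
- station: Fixed station, 292 x 176 mm: scoring plate in front, waste bin behind. Origin: on the worktop, mid of the line where plate and bin meet; x points from plate to bin, y left, z up. A steel keeper for the bolt stands on the bin's far wall at y = +50 mm.
- plate_edge (a point): Middle of the plate's open edge, station (4, 0, 80) mm. The dark steel plate lies at z = 80 mm from station x = -170 to +4 mm. Aluminium rims 6 mm thick and 12 mm high run along its near end and both sides (free width between the side rims 164 mm); it is open towards the bin.
- bin_floor (a point): Middle of the white bin's inner floor, station (61, 0, 5) mm. Bin from station x = 0 to 122 mm, y = -88 to 88 mm, walls 5 mm, rim at z = 80 mm, covered by two aluminium lid leaves 8 mm thick hinged along its left (+y) and right (-y) rims.
- leaf_a (a joint): Bolted lid leaf, 86 mm wide, hinge along station x at y = +88, z = 80 mm. 0 shut, 1.75 folded back on its stop (rad); past upright it falls back, before that it falls shut. Cannot lift while the bolt is home. A strip on its free edge lies 6 mm over the edge of leaf_b, so leaf_b opens only after it and must be shut before it.
- leaf_b (a joint): Overlapped lid leaf, 86 mm wide, hinge along station x at y = -88, z = 80 mm. 0 shut, 1.75 folded back on its stop (rad); past upright it falls back, before that it falls shut.
- bolt (a joint): Sliding bolt on leaf_a: 0 = home under the keeper (locked), 0.024 = fully drawn towards the plate, station -x (m). Friction about 1.5 N; it stays where it is left. Leaf_a is free from about 0.016; leave it drawn until leaf_a is shut again.
- leaf_a_handle (a point): Middle of leaf_a's round handle bar, 10 mm thick, 68 mm long, parallel to the hinge (station x). The bar runs 40 mm off the leaf's upper face, 74 mm from the hinge line: with the leaf shut at station (60, 14, 128) mm. It may turn between the fingers.
- leaf_b_handle (a point): Middle of leaf_b's round handle bar, 10 mm thick, 68 mm long, parallel to the hinge (station x). The bar runs 40 mm off the leaf's upper face, 56 mm from the hinge line: with the leaf shut at station (60, -32, 128) mm. It may turn between the fingers.
- bolt_knob (a point): Top of the bolt's upright steel knob, 13 mm thick; with the leaf shut it stands 42 mm above the leaf's upper face (the rod below it lies up to 14 mm above that face), at station (62 - bolt travel, 50, 130) mm.
- scraper: Scraper block, 0.16 kg: a black blade block 30 x 100 x 22 mm (x, y, z) under a wooden ridge grip 18 x 70 x 50 mm (overall height 72 mm). Origin: middle of its underside; z up through the grip; the blade runs along its y; pinch the grip across its x (18 mm).
- offcut_1: White tile offcut 44 x 18 x 7 mm, lying flat on the plate; origin in the middle of its underside, x along its length. May be absent.
- offcut_2: White tile offcut 38 x 22 x 7 mm, as offcut_1. May be absent.
- offcut_3: White tile offcut 46 x 16 x 7 mm, as offcut_1. May be absent.
- offcut_4: White tile offcut 42 x 20 x 7 mm, as offcut_1. May be absent.
- offcut_5: White tile offcut 40 x 18 x 7 mm, as offcut_1. May be absent.
- jar: Bystander: sample jar with a blue lid, 59 mm wide, 65 mm high; origin under its middle. Leave it alone.
- petri: Bystander: petri dish with lid, 61 mm wide, 15 mm high; origin under its middle. Leave it alone.

How it is judged:
By the outcome, as a careful person would: the job done as asked, in the order asked, and still so for the second after the job is handed in, with the robot touching nothing.
Of offcut_1, offcut_2, offcut_3, offcut_4, offcut_5 only 3 to 5 are there at a start; the rules pass over those that are not, and their reading is None.
At some moment in a run one of scraper may be knocked a few centimetres aside while the robot is not near it.
Once in a run the grip may slacken for a moment while it holds something.
It also fails if it takes over 176 s, if anything falls off the work surface, if the arm or the gripper's body presses on something with over 40 N, if the wrist force passes 120 N, or if a joint passes its speed limit or range.

### The arm

A 6-joint arm with a two-finger parallel gripper is mounted at the origin on a cart in front of the work surface, level with it; the furniture and walls round the work are solid. World frame = base frame: x ahead of the robot, y to its left, z up, the work surface at z = 0. Lengths are in m, angles in rad, forces in N, time in s.
With the tool pointing down it reaches from about 0.35 to 0.85 m from the base axis. Payload 8.1 kg.
Tool frame: the origin (TCP) lies at the very end of the fingers, on their centre line; the grasp point (between the pads) lies 19 mm behind it; z points along the fingers, y is the direction in which the jaws open and shut (so a half turn about z gives the same grasp; the last joint's range is limited). The gripper opens to 93 mm and grips with 3 to 60 N. Pads are 15 mm wide; open, the fingers measure 128 mm over their backs; the gripper's body (75 mm by 188 mm) begins 65 mm behind the grasp point.
Start: joints at [1.091, 0.13, 1.488, -0, 1.523, -0.085], TCP at [0.231, 0.554, 0.219] pointing down, gripper open.
Joint ranges: [-2.96, 2.96], [-0.89, 2.26], [0.02, 2.5], [-1.34, 4.48], [0, 2.73], [-2.66, 2.66]. Speed limits (rad/s): [2.39, 2.39, 2.79, 3.14, 3.14, 3.14].

### API

Orientations are given as a rotation vector (axis times angle).
In Python, from plant import robot gives the robot as it stands.
- The arm moves only by the shell command python3 -m pendant 'ROWS' [OPENING] [FORCE]. ROWS is JSON, a list of rows, each an object with "delta_pos": the shift along the tool's x, y, z in m, a list of three; "spin": the turn about the tool's z in rad. In form: [{"delta_pos": [dx, dy, dz], "spin": spin}, ...]. A call has 1 to 10 rows; each row is the pose to reach, as a shift and turn from the pose measured when the call began, along the tool's axes at that moment; what a row does not reach only later rows make up. A row lasts 1/10 s, in which the tool goes at most 50 mm and 8.59 degrees, less where a joint would pass 70% of its speed; a pose out of reach is approached as far as the arm can. A call with a gripper value outside its range is refused whole. OPENING is the closure, from -1 (fully open) to 1 (shut), set as the call begins (- or left out, the last holds). The fingers move at their own pace and stop on an object; FORCE is the grip in N (left out, the last holds). Time passes only in rows, so rows that repeat a pose let the fingers close. It gives the time, the measured TCP pose, the force and the opening at its end, in the units of the state.
- robot.read_state(): the state, without advancing time (a new reading comes with each control period).
- robot.read_camera(name): name is "side" or "top" or "wrist"; returns a dict with "color" (384x512x3 uint8, blue, green, red), "camera_matrix" (3x3 intrinsics, pixels), "R" (3x3) and "t" (3): a world point X has camera coordinates R X + t. Camera axes: x right, y down, z forward; pixel columns grow to the right and rows downward; lengths in m; the calibration is good to about 2 mm. A picture is of the moment at which its call begins. There is no depth.
- robot.close_job(): hands the job in, once; it reports no verdict.
Trained networks look in the newest picture that a camera, given by its name, has taken for a name from the list of things; names that differ only in an ending like _2 or _b are one class to them, and where a whole thing is asked for, a point or a joint stands for the part that bears it (a point fixed in the world has none). Each returns a list of dicts, best first, with "score" (0 to 1); they miss things now and then, are a little off and sometimes report something else, mostly with a low value. They report only what shows in the picture. A call takes as long as a camera call.
- robot.outline_of(camera, label): "mask" (384x512 bool, what is visible of it).
- robot.mark_of(camera, label): "location" ([x, y, z] in m, in the coordinates of the camera as it stood for that picture, good to about 4 mm: a listed point, or the origin of a listed thing).
The state is a dict: "t": time; "q": joint angles; "dq": joint speeds; "joint_torque": joint torques, N m; "tool_pos": TCP position; "orientation": TCP orientation; "force": force on the tool from outside, world axes, zero at the start; "wrist_torque": the same for the moment, N m; "opening": finger opening in m.
Only numpy, scipy, OpenCV 4.12 (cv2) and the standard library are available. Lean on these libraries where they do the work, as an engineer would, in place of code of your own. Each camera call takes 0.05 s, during which the arm holds its last target.

## Working session

There is one attempt and no reset: what is moved stays moved. The work goes in short steps, Python scripts to look and compute and a shell command to move; the robot and the scene stay as the last step left them, time stands still between calls to the robot, and variables do not carry over. Pictures are saved under pics/ and viewed, and the job is handed in when it is done.

```bash
ls; mkdir -p pics
cat > h.py <<'E'
from plant import robot
import cv2, numpy as np, sys
from scipy.spatial.transform import Rotation as Rn
def snap(cam,name):
    c=robot.read_camera(cam); cv2.imwrite('pics/%s.png'%name,c['color']); return c
def marks(cam,labels,c):
    R=np.array(c['R']);t=np.array(c['t'])
    for l in labels:
        for d in robot.mark_of(cam,l)[:6]:
            p=np.array(d['location']); w=R.T@(p-t); px=c['camera_matrix']@p; px=px[:2]/px[2]
            print(cam,l,round(d['score'],2),np.round(w*1000).astype(int),px.astype(int))
E
python3 - <<'E'
from h import *
s=robot.read_state(); print(s)
for cam in ['side','top','wrist']:
    c=snap(cam,cam+'0')
    print(cam,np.round(c['R'],3).tolist(),np.round(c['t'],3).tolist(),c['camera_matrix'][0])
    marks(cam,['plate_edge','bin_floor','leaf_a_handle','bolt_knob','scraper','offcut_1','jar','petri','station'],c)
E
```

```text
pics
{'t': 0.0, 'q': array([ 1.09057887e+00,  1.31193841e-01,  1.48927133e+00, -2.90592731e-05,
        1.52302459e+00, -8.53932258e-02]), 'dq': array([-1.49671010e-03, -9.98670067e-04,  4.36634836e-05,  7.99704860e-04,
       -1.44462544e-03,  1.27248247e-03]), 'joint_torque': array([-2.68319181e-04, -5.59826124e+01, -4.91785347e+01,  7.66675291e-02,
        3.48923996e-02, -1.87424198e-04]), 'tool_pos': array([0.23050334, 0.55332609, 0.21757232]), 'orientation': array([-6.16067211e-01, -3.08008222e+00,  2.87386206e-03]), 'force': array([-0.94330605,  0.31185466, -0.07071464]), 'wrist_torque': array([0.00488357, 0.01576731, 0.02176946]), 'opening': 0.0931595234882002}
side [[0.946, -0.324, 0.01], [-0.177, -0.543, -0.821], [0.271, 0.774, -0.571]] [-0.469, 0.228, 1.191] [460.87438077   0.         254.2638686 ]
side plate_edge 0.75 [576  95  81] [269 184]
side plate_edge 0.61 [632 116 131] [285 163]
side bin_floor 0.57 [636  67 131] [293 172]
side leaf_a_handle 0.75 [631 114 125] [285 165]
side leaf_a_handle 0.24 [619 367   1] [253 158]
side bolt_knob 0.61 [629 150 132] [280 157]
side 
[... 592 characters left out ...]
6] [242 144]
top leaf_a_handle 0.62 [493  32  75] [277 205]
top leaf_a_handle 0.34 [631 149 125] [225 144]
top bolt_knob 0.52 [629 152 125] [223 146]
top offcut_1 0.72 [481 142  75] [230 211]
top offcut_1 0.64 [539  37  80] [274 186]
top offcut_1 0.55 [507 100  76] [248 200]
top offcut_1 0.52 [531 141  81] [230 190]
top offcut_1 0.48 [490  33  76] [276 207]
top jar 0.88 [613 368   1] [141 162]
top petri 0.8 [ 391 -173   -1] [358 246]
top petri 0.46 [449 304   1] [167 227]
top station 0.8 [575  97   0] [248 175]
wrist [[0.384, 0.923, -0.0], [0.88, -0.366, 0.303], [0.28, -0.117, -0.953]] [-0.599, -0.036, 0.391] [305.5366038    0.         260.68891929]
wrist scraper 0.84 [446 306   0] [168 348]
```

Run:
```python
import cv2,numpy as np
a=cv2.imread('pics/top0.png')[80:300,110:400]; b=cv2.imread('pics/side0.png')[100:320,170:460]
cv2.imwrite('pics/z0.png',cv2.resize(a,None,fx=2.7,fy=2.7)); cv2.imwrite('pics/z1.png',cv2.resize(b,None,fx=2.7,fy=2.7))
```

```text
(no output)
```

View pics/z0.png

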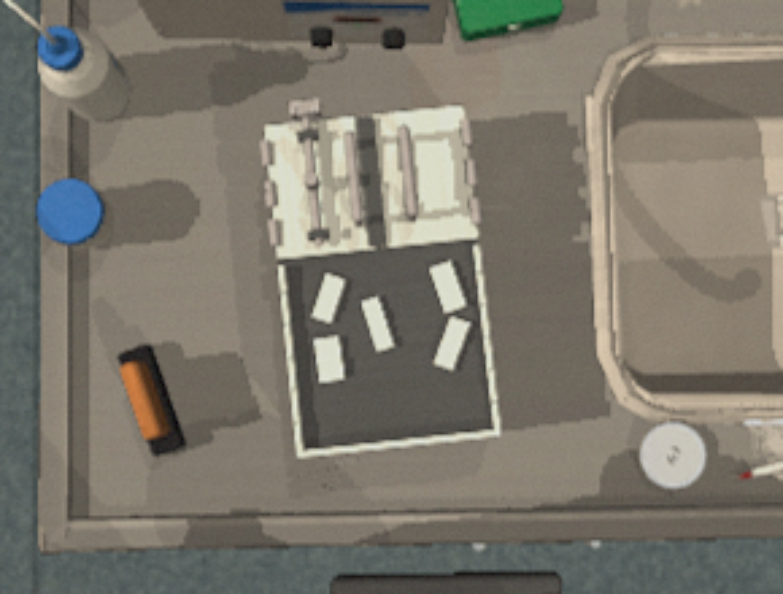

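View pics/z1.png

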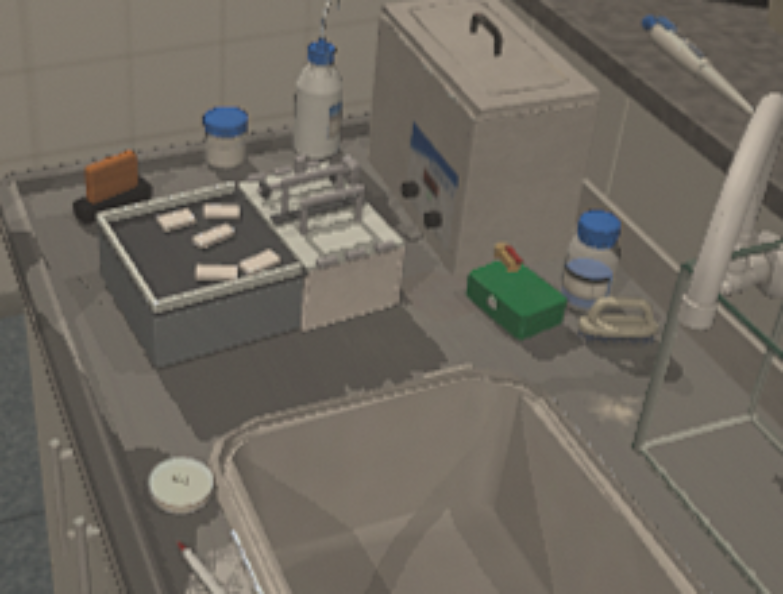

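View pics/wrist0.png

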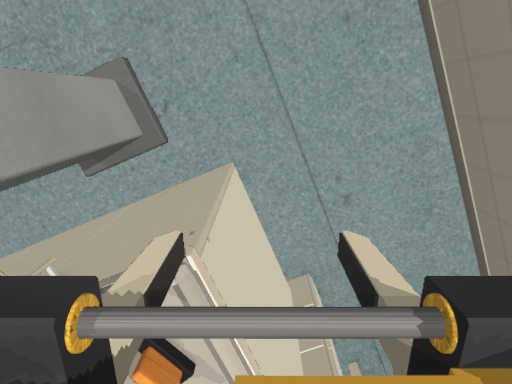

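```bash
echo
```

```text
(no output)
```

The pictures show the station in the middle with five offcuts and both leaves shut. The scraper stands left at top-px (165,228), the jar is behind it and the petri dish is at right. I'll fit the station pose next.

Run:
```python
from h import *
from scipy.optimize import least_squares
c=robot.read_camera('top');R=np.array(c['R']);t=np.array(c['t']);K=c['camera_matrix']
st=np.array([[-170,88,92],[-170,-88,92],[122,88,80],[122,-88,80],[60,14,128],[60,-32,128]])/1e3
px=np.array([[300,456],[498,434],[265,125],[464,107],[356,178],[407,172]])/2.7+[110,80]
w=np.array([1,1,1,1,.7,.7])[:,None]
def P(x):
    cz,sz=np.cos(x[2]),np.sin(x[2])
    W=np.c_[x[0]+cz*st[:,0]-sz*st[:,1],x[1]+sz*st[:,0]+cz*st[:,1],st[:,2]]
    q=(W@R.T+t)@K.T; return q[:,:2]/q[:,2:]
r=least_squares(lambda x:((P(x)-px)*w).ravel(),[.571,.093,.09])
print(r.x,np.round(P(r.x)-px,1).tolist())
for lab in ['leaf_a_handle','leaf_b_handle','bolt_knob','plate_edge','station']:
    marks('top',[lab],c)
c=robot.read_camera('side')
marks('side',['leaf_a_handle','leaf_b_handle','bolt_knob','plate_edge','station'],c)
```

```text
[0.57104098 0.09349995 0.08479615] [[-1.3, 0.7], [1.4, 0.9], [-0.0, -0.1], [-0.1, -0.9], [-0.6, -0.7], [0.7, -0.6]]
top leaf_a_handle 0.6 [632 110 126] [242 144]
top leaf_b_handle 0.84 [637  69 129] [260 141]
top bolt_knob 0.64 [632 150 124] [224 144]
top plate_edge 0.97 [579  91  80] [251 169]
top station 0.72 [572  99   1] [248 176]
side leaf_a_handle 0.66 [632 114 127] [285 165]
side leaf_a_handle 0.33 [ 389 -173    5] [236 280]
side leaf_b_handle 0.86 [636  67 130] [292 172]
side leaf_b_handle 0.65 [492  29  79] [249 203]
side bolt_knob 0.63 [628 148 130] [280 158]
side plate_edge 0.64 [579  95  78] [270 185]
side plate_edge 0.61 [448 308   4] [211 175]
side station 0.88 [573  95   0] [268 206]
```

Run:
```python
import cv2
a=cv2.imread('pics/top0.png')[115:260,200:300]
cv2.imwrite('pics/z2.png',cv2.resize(a,None,fx=4,fy=4,interpolation=cv2.INTER_CUBIC))
```

```text
(no output)
```

View pics/z2.png

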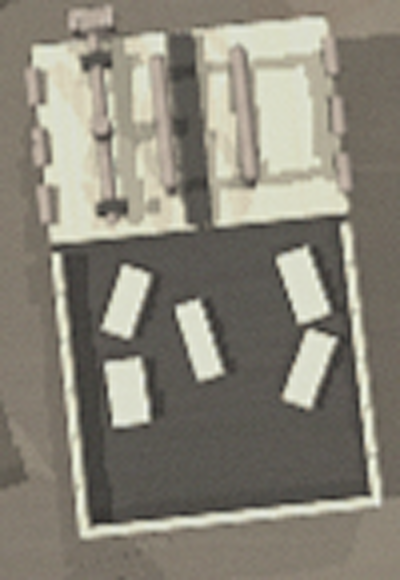

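```bash
cat >> h.py <<'E'
SX,SY,SYAW=0.573,0.0935,0.085
def s2w(p):
    c,s=np.cos(SYAW),np.sin(SYAW); p=np.array(p)/1e3
    return np.array([SX+c*p[0]-s*p[1],SY+s*p[0]+c*p[1],p[2]])
def w2s(w):
    c,s=np.cos(SYAW),np.sin(SYAW); x,y=w[0]-SX,w[1]-SY
    return np.array([c*x+s*y,-s*x+c*y,w[2]])*1e3
def rel(w,jaw=None):
    """delta in tool frame to world TCP w; jaw = desired world angle of tool y"""
    st=robot.read_state(); R=Rn.from_rotvec(st['orientation']).as_matrix()
    d=R.T@(np.array(w)-st['tool_pos']); a=np.arctan2(R[1,1],R[0,1])
    sp=None
    if jaw is not None:
        sp=-(jaw-a); sp=(sp+np.pi/2)%np.pi-np.pi/2
    print('delta',np.round(d,4),'spin',sp)
def goal(p,jaw=None): rel(s2w(p),jaw)
def where():
    st=robot.read_state(); R=Rn.from_rotvec(st['orientation']).as_matrix()
    print('t %.1f'%st['t'],'world',np.round(st['tool_pos'],4),'station',np.round(w2s(st['tool_pos']),1),'F',np.round(st['force'],1),'jaw',round(np.arctan2(R[1,1],R[0,1]),3),'tilt',np.round(R[2],3),'open',round(st['opening'],4))
JY=np.pi/2+SYAW
E
python3 - <<'E'
from h import *
where(); goal([81,50,220],JY)
E
```

```text
t 2.1 world [0.2308 0.5539 0.2186] station [-301.9  487.7  218.6] F [ 0.9 -0.5  0.3] jaw 1.176 tilt [-0.  0. -1.] open 0.0933
delta [-0.5417 -0.2116 -0.0013] spin -0.47980688538101757
```

```bash
R='x'; python3 -m pendant '[{"delta_pos":[-0.04,-0.015,0],"spin":-0.1},{"delta_pos":[-0.08,-0.03,0],"spin":-0.2},{"delta_pos":[-0.12,-0.045,0],"spin":-0.3},{"delta_pos":[-0.16,-0.06,0],"spin":-0.4},{"delta_pos":[-0.2,-0.075,0],"spin":-0.48},{"delta_pos":[-0.24,-0.09,0],"spin":-0.48},{"delta_pos":[-0.28,-0.105,0],"spin":-0.48},{"delta_pos":[-0.32,-0.12,0],"spin":-0.48},{"delta_pos":[-0.36,-0.135,0],"spin":-0.48},{"delta_pos":[-0.4,-0.15,0],"spin":-0.48}]' 1 20
python3 - <<'E'
from h import *
where(); goal([81,50,200],JY)
E
```

```text
t: 3.1
tool_pos: [0.5434, 0.2601, 0.2188]
orientation: [-0.134, 3.138, 0.0]
force: [-0.1, -0.9, -0.3]
opening: 0.0175
t 3.1 world [0.5434 0.2601 0.2188] station [-15.3 168.6 218.8] F [-0.1 -0.9 -0.3] jaw 1.656 tilt [-0.  0. -1.] open 0.0175
delta [-0.0963 -0.1186  0.0188] spin 0.00010627830828169316
```

```bash
python3 -m pendant '[{"delta_pos":[-0.04,-0.045,0],"spin":0},{"delta_pos":[-0.075,-0.085,0.005],"spin":0},{"delta_pos":[-0.096,-0.1186,0.019],"spin":0},{"delta_pos":[-0.096,-0.1186,0.019],"spin":0},{"delta_pos":[-0.096,-0.1186,0.019],"spin":0}]' 1 20
python3 - <<'E'
from h import *
where(); goal([81,50,108],JY)
for cam in ['wrist','side','top']: c=snap(cam,cam+'1')
E
python3 - <<'E'
import cv2
b=cv2.imread('pics/side1.png')[100:250,190:340]
cv2.imwrite('pics/z3.png',cv2.resize(b,None,fx=4,fy=4,interpolation=cv2.INTER_CUBIC))
E
```

```text
t: 3.6
tool_pos: [0.6494, 0.1485, 0.1984]
orientation: [0.129, -3.137, -0.0]
force: [-0.5, 1.4, 0.1]
opening: 0.0005
t 3.6 world [0.6494 0.1485 0.1984] station [ 80.7  48.3 198.4] F [-0.5  1.4  0.1] jaw 1.653 tilt [ 0.002  0.    -1.   ] open 0.0005
delta [-0.0004  0.0017  0.0904] spin -0.0026941286628923145
```

View pics/z3.png

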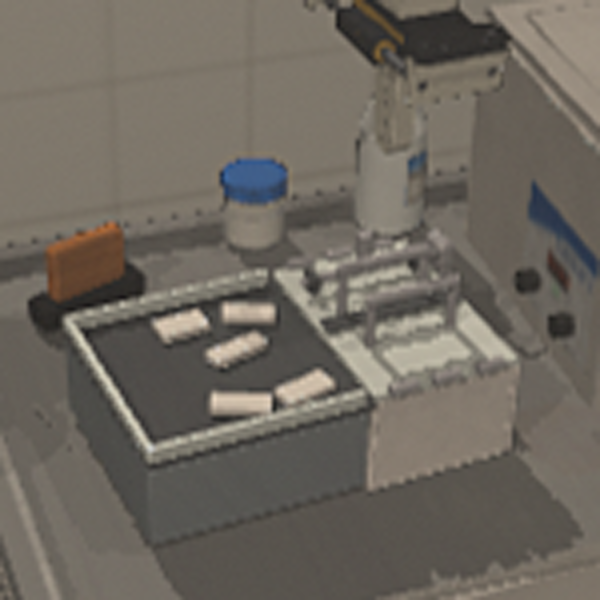

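View pics/wrist1.png

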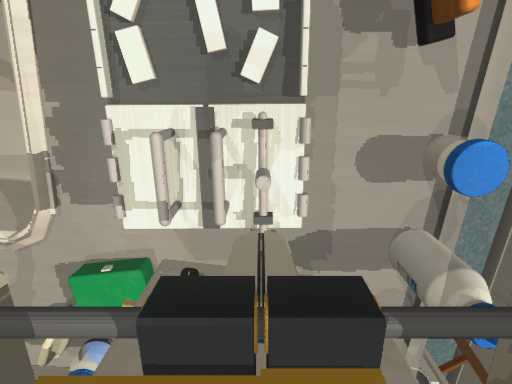

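Wrist view: both bars, at (163,180) and (218,180), and the knob at (263,180) line up under the fingers. The closed fingers show at (262,240). I'll cross-check the fit with the wrist marks.

Run:
```python
from h import *
c=robot.read_camera('wrist')
R=np.array(c['R']);t=np.array(c['t'])
for n,p in dict(leaf_a_handle=[60,14,128],leaf_b_handle=[60,-32,128],bolt_knob=[62,50,130],plate_edge=[4,0,80]).items():
    marks('wrist',[n],c); q=c['camera_matrix']@(R@s2w(p)+t); print('  pred',n,np.round(s2w(p)*1e3),q[:2]/q[2])
for n,p in dict(cl=[122,88,80],cr=[122,-88,80],pl=[0,88,80],aend=[94,14,128],a0=[26,14,128]).items():
    q=c['camera_matrix']@(R@s2w(p)+t); print('  pred',n,q[:2]/q[2])
```

```text
wrist leaf_a_handle 0.82 [633 110 129] [211 181]
  pred leaf_a_handle [632. 113. 128.] [215.36542628 180.23675532]
wrist leaf_b_handle 0.66 [636  62 125] [153 179]
  pred leaf_b_handle [636.  67. 128.] [158.19072621 180.15099994]
wrist bolt_knob 0.58 [631 143 130] [253 183]
wrist bolt_knob 0.42 [541  35  78] [138  56]
  pred bolt_knob [631. 149. 130.] [260.09199   183.3737673]
wrist plate_edge 0.74 [579  88  76] [199 107]
  pred plate_edge [577.  94.  80.] [204.61030668 105.98952813]
  pred cl [297.49446704 226.83606942]
  pred cr [124.25278235 226.59827212]
  pred pl [302.7076186  101.51098402]
  pred aend [217.12565978 219.39170128]
  pred a0 [213.45082859 137.64810488]
```

```bash
sed -i 's/SX,SY,SYAW=.*/SX,SY,SYAW=0.573,0.0945,0.085/' h.py
python3 -m pendant '[{"delta_pos":[-0.002,0.0025,0.03],"spin":0},{"delta_pos":[-0.002,0.0025,0.06],"spin":0},{"delta_pos":[-0.002,0.0025,0.09],"spin":0},{"delta_pos":[-0.002,0.0025,0.09],"spin":0},{"delta_pos":[-0.002,0.0025,0.09],"spin":0}]' 1 20
python3 - <<'E'
from h import *
where(); c=snap('wrist','wrist2');snap('side','side2')
E
python3 - <<'E'
import cv2
b=cv2.imread('pics/side2.png')[100:250,190:340]
cv2.imwrite('pics/z4.png',cv2.resize(b,None,fx=4,fy=4,interpolation=cv2.INTER_CUBIC))
E
```

```text
t: 4.5
tool_pos: [0.6503, 0.1543, 0.1107]
orientation: [-0.137, 3.139, 0.0]
force: [-0.2, 0.5, 0.9]
opening: 0.0008
t 4.5 world [0.6503 0.1543 0.1107] station [ 82.1  53.1 110.7] F [-0.2  0.5  0.9] jaw 1.658 tilt [-0.  0. -1.] open 0.0008
```

View pics/z4.png

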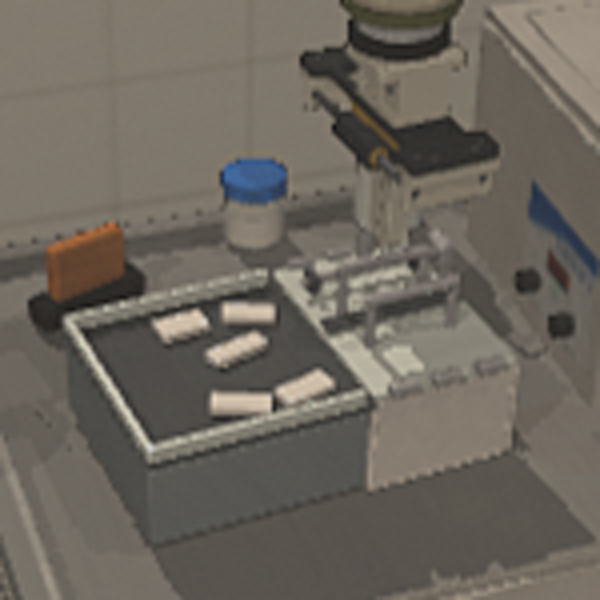

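View pics/wrist2.png

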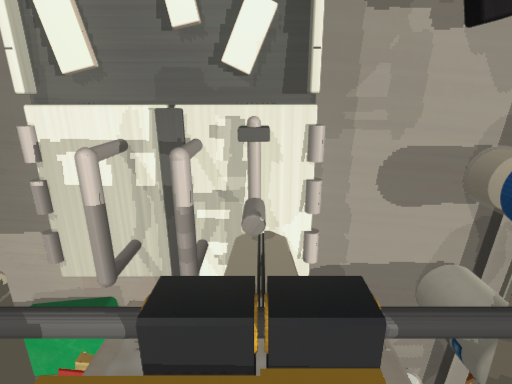

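Closed fingers stand just beyond the knob (254,215), lined up. Drawing the bolt.

```bash
python3 -m pendant '[{"delta_pos":[0.005,-0.002,0],"spin":0},{"delta_pos":[0.01,-0.002,0],"spin":0},{"delta_pos":[0.015,-0.002,0],"spin":0},{"delta_pos":[0.02,-0.002,0],"spin":0},{"delta_pos":[0.024,-0.002,0],"spin":0},{"delta_pos":[0.027,-0.002,0],"spin":0},{"delta_pos":[0.029,-0.002,0],"spin":0},{"delta_pos":[0.031,-0.002,0],"spin":0},{"delta_pos":[0.031,-0.002,0],"spin":0}]' 1 20
python3 - <<'E'
from h import *
where(); c=snap('wrist','wrist3')
E
```

```text
t: 5.5
tool_pos: [0.6216, 0.1498, 0.1131]
orientation: [-0.136, 3.133, 0.001]
force: [2.4, 0.7, 0.7]
opening: 0.0006
t 5.5 world [0.6216 0.1498 0.1131] station [ 53.1  50.9 113.1] F [2.4 0.7 0.7] jaw 1.658 tilt [-0.005  0.001 -1.   ] open 0.0006
```

View pics/wrist3.png

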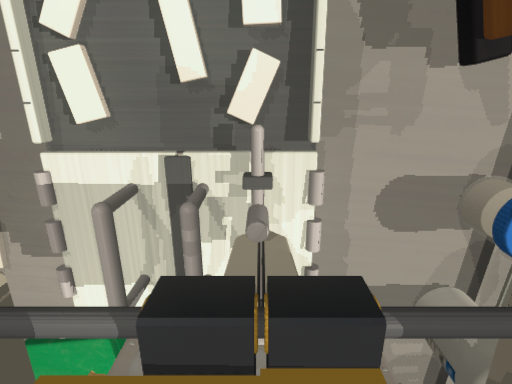

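```bash
python3 -m pendant '[{"delta_pos":[0.001,0,0.002],"spin":0},{"delta_pos":[0.003,0,0.002],"spin":0},{"delta_pos":[0.005,0,0.002],"spin":0},{"delta_pos":[0.005,0,0.002],"spin":0}]' 1 20
python3 - <<'E'
from h import *
where()
E
```

```text
t: 5.95
tool_pos: [0.6209, 0.1498, 0.1123]
orientation: [-0.136, 3.124, 0.003]
force: [21.7, 3.6, -5.3]
opening: 0.0007
t 6.0 world [0.6209 0.1498 0.1123] station [ 52.4  51.1 112.3] F [21.7  3.6 -5.3] jaw 1.658 tilt [-0.015  0.001 -1.   ] open 0.0007
```

Bolt is on its stop (22 N, TCP x 52 = knob at 38). Next, bar A.

```bash
python3 -m pendant '[{"delta_pos":[-0.008,0,0],"spin":0},{"delta_pos":[-0.01,0,-0.03],"spin":0},{"delta_pos":[-0.012,0,-0.06],"spin":0},{"delta_pos":[-0.018,-0.035,-0.06],"spin":0},{"delta_pos":[-0.018,-0.036,-0.06],"spin":0},{"delta_pos":[-0.018,-0.036,-0.06],"spin":0}]' 0.35 20
python3 - <<'E'
from h import *
where();goal([71,14,109],JY); c=snap('wrist','wrist4')
marks('wrist',['leaf_a_handle'],c)
E
```

```text
t: 6.55
tool_pos: [0.6404, 0.1148, 0.1715]
orientation: [-0.133, 3.126, 0.003]
force: [-0.3, 0.7, -0.7]
opening: 0.0301
t 6.5 world [0.6404 0.1148 0.1715] station [ 68.9  14.5 171.5] F [-0.3  0.7 -0.7] jaw 1.656 tilt [-0.013  0.002 -1.   ] open 0.0301
delta [-0.0013 -0.0006  0.0625] spin 0.00022357376147819075
wrist leaf_a_handle 0.93 [634 112 130] [259 209]
```

View pics/wrist4.png

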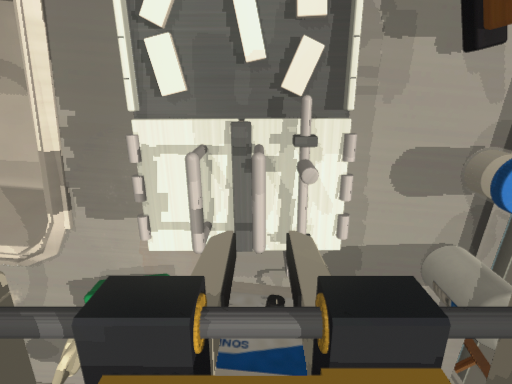

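```bash
python3 -m pendant '[{"delta_pos":[-0.001,-0.0005,0.03],"spin":0},{"delta_pos":[-0.001,-0.0005,0.062],"spin":0},{"delta_pos":[-0.001,-0.0005,0.062],"spin":0},{"delta_pos":[-0.001,-0.0005,0.062],"spin":0}]' 0.35 20
python3 -m pendant '[{"delta_pos":[0,0,0],"spin":0},{"delta_pos":[0,0,0],"spin":0},{"delta_pos":[0,0,0],"spin":0},{"delta_pos":[0,0,0],"spin":0}]' 1 20
python3 - <<'E'
from h import *
where(); c=snap('wrist','wrist5')
y0,z0=14,128
for k in range(0,11):
    a=1.75*k/10; v=np.array([-74,48]);ca,sa=np.cos(-a),np.sin(-a)
    w=np.array([ca*v[0]-sa*v[1],sa*v[0]+ca*v[1]])-v; print(k,np.round(w/1e3,4))
print('b')
for k in range(0,11):
    a=1.75*k/10; v=np.array([56,48]);ca,sa=np.cos(a),np.sin(a)
    w=np.array([ca*v[0]-sa*v[1],sa*v[0]+ca*v[1]])-v; print(k,np.round(w/1e3,4))
E
```

```text
t: 7.05
tool_pos: [0.641, 0.1165, 0.1083]
orientation: [-0.137, 3.128, 0.004]
force: [0.7, -0.1, 0.4]
opening: 0.0302
t: 7.45
tool_pos: [0.6409, 0.1141, 0.1088]
orientation: [-0.136, 3.129, -0.002]
force: [-2.9, -9.8, 2.5]
opening: 0.0091
t 7.5 world [0.6409 0.1141 0.1088] station [ 69.3  13.8 108.8] F [-2.9 -9.8  2.5] jaw 1.658 tilt [-0.01  -0.002 -1.   ] open 0.0091
0 [0. 0.]
1 [0.0095 0.0122]
2 [0.0209 0.0225]
3 [0.034  0.0306]
4 [0.0483 0.0364]
5 [0.0634 0.0396]
6 [0.0788 0.0401]
7 [0.0941 0.0379]
8 [0.1087 0.0331]
9 [0.1223 0.0258]
10 [0.1344 0.0163]
b
0 [0. 0.]
1 [-0.0092  0.009 ]
2 [-0.0199  0.0163]
3 [-0.0316  0.0216]
4 [-0.0441  0.0248]
5 [-0.0569  0.0258]
6 [-0.0698  0.0245]
7 [-0.0822  0.021 ]
8 [-0.0938  0.0153]
9 [-0.1042  0.0078]
10 [-0.1132 -0.0015]
```

```bash
python3 -m pendant '[{"delta_pos":[0,0.0045,-0.0063],"spin":0},{"delta_pos":[0,0.0095,-0.0122],"spin":0},{"delta_pos":[0,0.015,-0.0176],"spin":0},{"delta_pos":[0,0.0209,-0.0225],"spin":0},{"delta_pos":[0,0.0272,-0.0268],"spin":0},{"delta_pos":[0,0.034,-0.0306],"spin":0},{"delta_pos":[0,0.041,-0.0337],"spin":0},{"delta_pos":[0,0.0483,-0.0364],"spin":0},{"delta_pos":[0,0.0558,-0.0382],"spin":0},{"delta_pos":[0,0.0634,-0.0396],"spin":0}]' 1 20
python3 - <<'E'
from h import *
where(); c=snap('side','side5')
E
python3 - <<'E'
import cv2
b=cv2.imread('pics/side5.png')[100:250,190:340]
cv2.imwrite('pics/z5.png',cv2.resize(b,None,fx=4,fy=4,interpolation=cv2.INTER_CUBIC))
E
```

```text
t: 8.5
tool_pos: [0.6355, 0.1781, 0.1495]
orientation: [-0.136, 3.127, -0.001]
force: [1.8, -3.3, 1.8]
opening: 0.009
t 8.5 world [0.6355 0.1781 0.1495] station [ 69.4  78.  149.5] F [ 1.8 -3.3  1.8] jaw 1.658 tilt [-0.011 -0.001 -1.   ] open 0.009
```

View pics/z5.png

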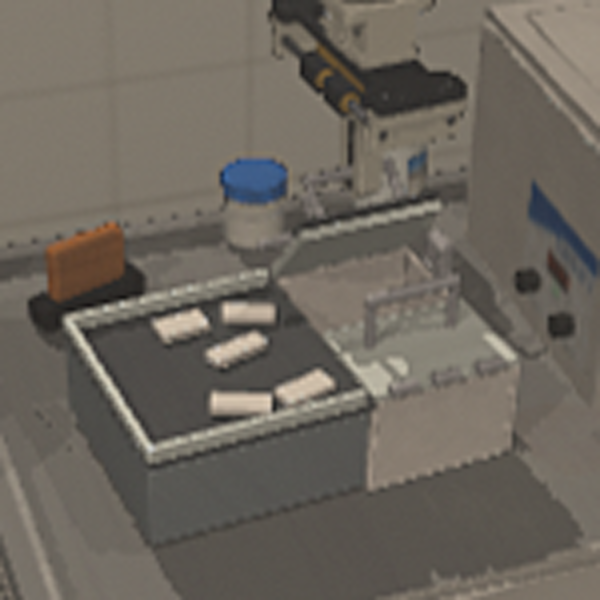

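Leaf A is standing about half open; continuing the arc.

```bash
python3 -m pendant '[{"delta_pos":[0,0.0077,0],"spin":0},{"delta_pos":[0,0.0154,0],"spin":0},{"delta_pos":[0,0.023,0.001],"spin":0},{"delta_pos":[0,0.0307,0.0025],"spin":0},{"delta_pos":[0,0.038,0.005],"spin":0},{"delta_pos":[0,0.0453,0.0073],"spin":0},{"delta_pos":[0,0.052,0.0108],"spin":0},{"delta_pos":[0,0.0589,0.0145],"spin":0},{"delta_pos":[0,0.065,0.019],"spin":0},{"delta_pos":[0,0.07,0.023],"spin":0}]' 1 20
python3 - <<'E'
from h import *
where(); c=snap('side','side6')
E
python3 - <<'E'
import cv2
b=cv2.imread('pics/side6.png')[100:250,190:340]
cv2.imwrite('pics/z6.png',cv2.resize(b,None,fx=4,fy=4,interpolation=cv2.INTER_CUBIC))
E
```

```text
t: 9.55
tool_pos: [0.6298, 0.2468, 0.1285]
orientation: [-0.137, 3.127, -0.009]
force: [-11.8, -21.9, 31.2]
opening: 0.0091
t 9.6 world [0.6298 0.2468 0.1285] station [ 69.5 146.9 128.5] F [-11.8 -21.9  31.2] jaw 1.658 tilt [-0.012 -0.006 -1.   ] open 0.0091
```

View pics/z6.png

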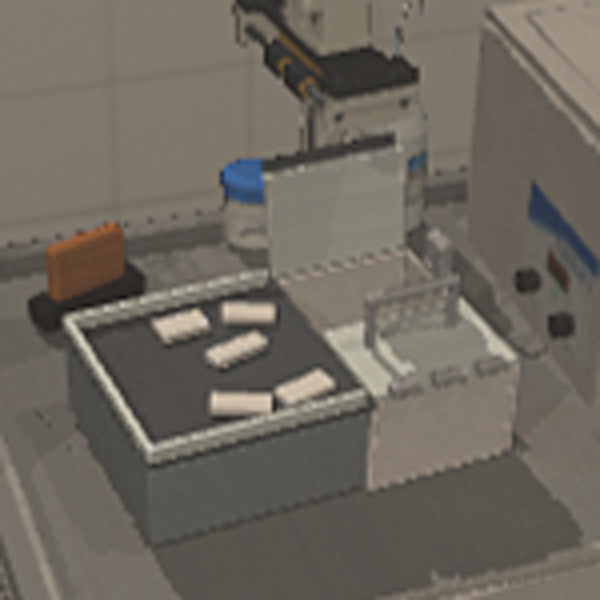

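```bash
python3 -m pendant '[{"delta_pos":[0,0,-0.001],"spin":0},{"delta_pos":[0,0,-0.001],"spin":0},{"delta_pos":[0,0,-0.001],"spin":0},{"delta_pos":[0,0.002,-0.03],"spin":0},{"delta_pos":[0,0.002,-0.06],"spin":0},{"delta_pos":[0,0.002,-0.08],"spin":0},{"delta_pos":[0,0.002,-0.08],"spin":0}]' 0.53 20
python3 - <<'E'
from h import *
where(); goal([70,-32,175],JY); c=snap('side','side7')
E
python3 - <<'E'
import cv2
b=cv2.imread('pics/side7.png')[100:250,190:340]
cv2.imwrite('pics/z7.png',cv2.resize(b,None,fx=4,fy=4,interpolation=cv2.INTER_CUBIC))
E
```

```text
t: 10.3
tool_pos: [0.63, 0.2504, 0.2127]
orientation: [-0.137, 3.121, -0.007]
force: [0.0, 0.1, 0.8]
opening: 0.0216
t 10.3 world [0.63   0.2504 0.2127] station [ 70.1 150.5 212.7] F [0.  0.1 0.8] jaw 1.658 tilt [-0.017 -0.005 -1.   ] open 0.0216
delta [ 0.0012 -0.1823  0.0386] spin 0.0026658061799038624
```

View pics/z7.png

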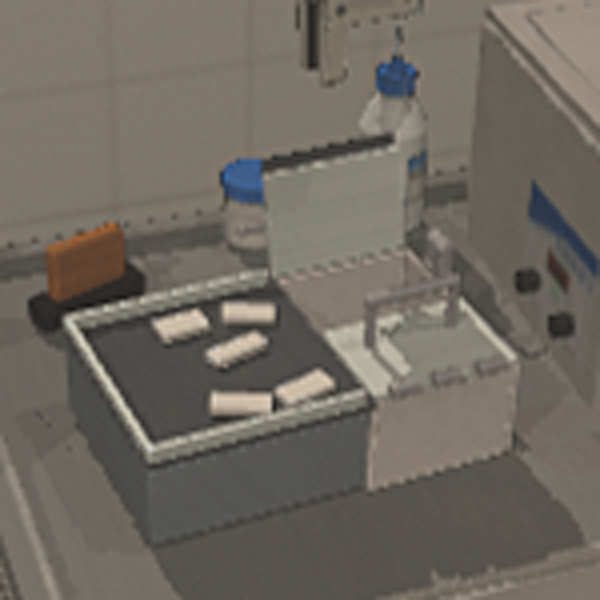

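Leaf A stays back by itself. Next, leaf B.

```bash
python3 -m pendant '[{"delta_pos":[0.0,-0.045,0.0],"spin":0},{"delta_pos":[0.0,-0.09,0.0],"spin":0},{"delta_pos":[0.0,-0.135,0.0],"spin":0},{"delta_pos":[0.0,-0.182,0.02],"spin":0},{"delta_pos":[0.0,-0.182,0.038],"spin":0},{"delta_pos":[0.0,-0.182,0.038],"spin":0}]' 0.35 20
python3 - <<'E'
from h import *
where(); goal([70,-32,109],JY); c=snap('wrist','wrist8')
E
```

```text
t: 10.95
tool_pos: [0.6426, 0.0671, 0.1674]
orientation: [-0.133, 3.133, -0.007]
force: [-0.1, 0.1, -0.5]
opening: 0.0299
t 10.9 world [0.6426 0.0671 0.1674] station [ 67.  -33.2 167.4] F [-0.1  0.1 -0.5] jaw 1.656 tilt [-0.005 -0.005 -1.   ] open 0.0299
delta [-0.0027  0.0015  0.0584] spin 6.741158355416665e-05
```

View pics/wrist8.png

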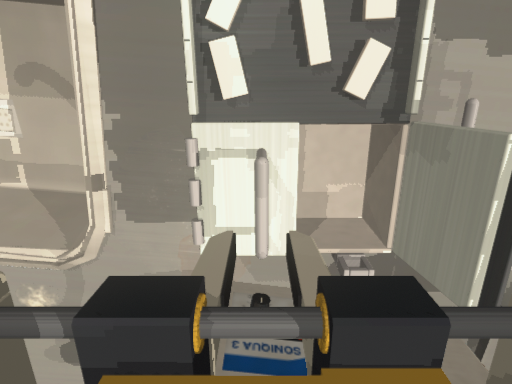

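Bar B lies at column 262, centred between the fingers.

```bash
python3 -m pendant '[{"delta_pos":[-0.003,0.001,0.03],"spin":0},{"delta_pos":[-0.003,0.001,0.058],"spin":0},{"delta_pos":[-0.003,0.001,0.058],"spin":0},{"delta_pos":[-0.003,0.001,0.058],"spin":0}]' 0.35 20
python3 -m pendant '[{"delta_pos":[0,0,0],"spin":0},{"delta_pos":[0,0,0],"spin":0},{"delta_pos":[0,0,0],"spin":0},{"delta_pos":[0,0,0],"spin":0}]' 1 20
python3 - <<'E'
from h import *
where()
E
```

```text
t: 11.4
tool_pos: [0.6464, 0.0706, 0.1118]
orientation: [-0.138, 3.132, -0.006]
force: [0.5, -0.4, 0.9]
opening: 0.0303
t: 11.8
tool_pos: [0.648, 0.068, 0.1141]
orientation: [-0.136, 3.128, -0.013]
force: [1.0, -10.0, 3.4]
opening: 0.0095
t 11.8 world [0.648  0.068  0.1141] station [ 72.5 -32.8 114.1] F [  1.  -10.    3.4] jaw 1.658 tilt [-0.01  -0.008 -1.   ] open 0.0095
```

```bash
python3 -m pendant '[{"delta_pos":[0,-0.0044,-0.0047],"spin":0},{"delta_pos":[0,-0.0092,-0.009],"spin":0},{"delta_pos":[0,-0.0143,-0.0129],"spin":0},{"delta_pos":[0,-0.0199,-0.0163],"spin":0},{"delta_pos":[0,-0.0257,-0.0192],"spin":0},{"delta_pos":[0,-0.0316,-0.0216],"spin":0},{"delta_pos":[0,-0.0378,-0.0234],"spin":0},{"delta_pos":[0,-0.0441,-0.0248],"spin":0},{"delta_pos":[0,-0.0505,-0.0255],"spin":0},{"delta_pos":[0,-0.0569,-0.0258],"spin":0}]' 1 20
python3 - <<'E'
from h import *
where()
E
```

```text
t: 12.8
tool_pos: [0.6531, 0.0111, 0.1413]
orientation: [-0.137, 3.127, -0.013]
force: [0.6, 2.6, 3.1]
opening: 0.0095
t 12.8 world [0.6531 0.0111 0.1413] station [ 72.8 -89.9 141.3] F [0.6 2.6 3.1] jaw 1.658 tilt [-0.011 -0.009 -1.   ] open 0.0095
```

```bash
python3 -m pendant '[{"delta_pos":[0,-0.0065,0.0004],"spin":0},{"delta_pos":[0,-0.0129,0.0013],"spin":0},{"delta_pos":[0,-0.0192,0.0028],"spin":0},{"delta_pos":[0,-0.0253,0.0048],"spin":0},{"delta_pos":[0,-0.0312,0.0075],"spin":0},{"delta_pos":[0,-0.0369,0.0105],"spin":0},{"delta_pos":[0,-0.0422,0.014],"spin":0},{"delta_pos":[0,-0.0473,0.018],"spin":0},{"delta_pos":[0,-0.052,0.0225],"spin":0},{"delta_pos":[0,-0.0555,0.0265],"spin":0}]' 1 20
python3 - <<'E'
from h import *
where(); c=snap('side','side9')
E
python3 - <<'E'
import cv2
b=cv2.imread('pics/side9.png')[100:250,190:340]
cv2.imwrite('pics/z9.png',cv2.resize(b,None,fx=4,fy=4,interpolation=cv2.INTER_CUBIC))
E
```

```text
t: 13.8
tool_pos: [0.658, -0.0448, 0.1145]
orientation: [-0.136, 3.128, -0.013]
force: [-2.3, 1.6, 1.6]
opening: 0.0094
t 13.8 world [ 0.658  -0.0448  0.1145] station [  72.9 -146.1  114.5] F [-2.3  1.6  1.6] jaw 1.658 tilt [-0.011 -0.008 -1.   ] open 0.0094
```

View pics/z9.png

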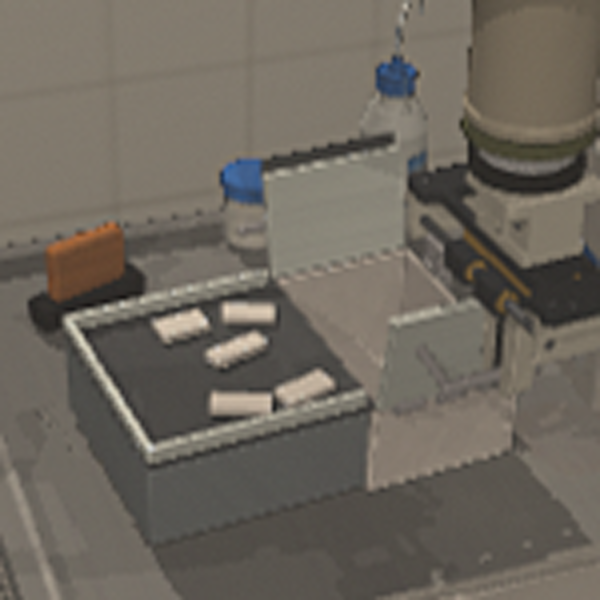

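```bash
python3 -m pendant '[{"delta_pos":[0,-0.001,0.002],"spin":0},{"delta_pos":[0,-0.002,0.004],"spin":0},{"delta_pos":[0,-0.002,0.004],"spin":0}]' 1 20
python3 -m pendant '[{"delta_pos":[0,0,0],"spin":0},{"delta_pos":[0,0,0],"spin":0},{"delta_pos":[0,-0.001,-0.01],"spin":0},{"delta_pos":[0,-0.002,-0.05],"spin":0},{"delta_pos":[0,-0.002,-0.09],"spin":0},{"delta_pos":[0,-0.002,-0.11],"spin":0},{"delta_pos":[0,-0.002,-0.11],"spin":0}]' 0.53 20
python3 - <<'E'
from h import *
where(); c=snap('side','side10'); 
c=snap('top','top10'); marks('top',['scraper','petri','jar'],c)
m=robot.outline_of('top','scraper')
for d in m[:2]:
    print(d['score'],d['mask'].sum(),np.argwhere(d['mask']).mean(0))
E
python3 - <<'E'
import cv2
b=cv2.imread('pics/side10.png')[100:250,190:340]
cv2.imwrite('pics/z10.png',cv2.resize(b,None,fx=4,fy=4,interpolation=cv2.INTER_CUBIC))
b=cv2.imread('pics/top10.png')[130:280,130:300]
cv2.imwrite('pics/z11.png',cv2.resize(b,None,fx=4,fy=4,interpolation=cv2.INTER_CUBIC))
E
```

```text
t: 14.15
tool_pos: [0.6585, -0.0452, 0.1134]
orientation: [-0.138, 3.127, -0.009]
force: [-13.8, 9.4, 21.8]
opening: 0.0093
t: 14.85
tool_pos: [0.6597, -0.0474, 0.2289]
orientation: [-0.137, 3.119, -0.012]
force: [0.3, 0.0, 0.4]
opening: 0.0217
t 14.8 world [ 0.6597 -0.0474  0.2289] station [  74.4 -148.8  228.9] F [0.3 0.  0.4] jaw 1.658 tilt [-0.02  -0.008 -1.   ] open 0.0217
top scraper 0.86 [448 307  -2] [166 227]
top scraper 0.69 [599 241 102] [186 161]
0.62 588 [227.33673469 165.29081633]
```

View pics/z10.png

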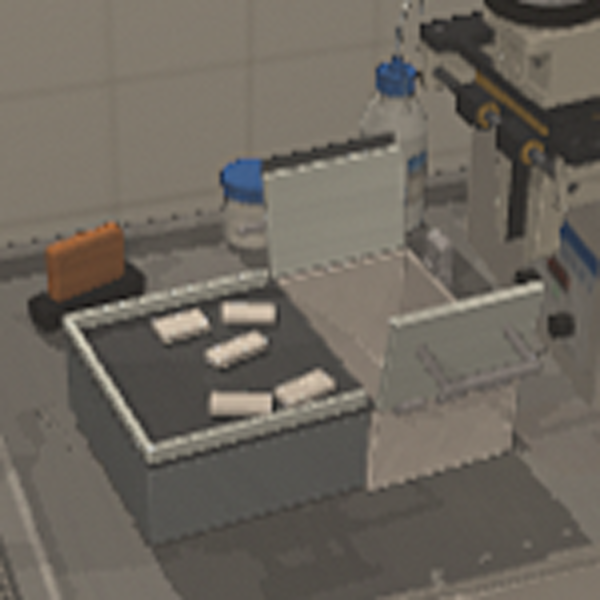

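View pics/z11.png

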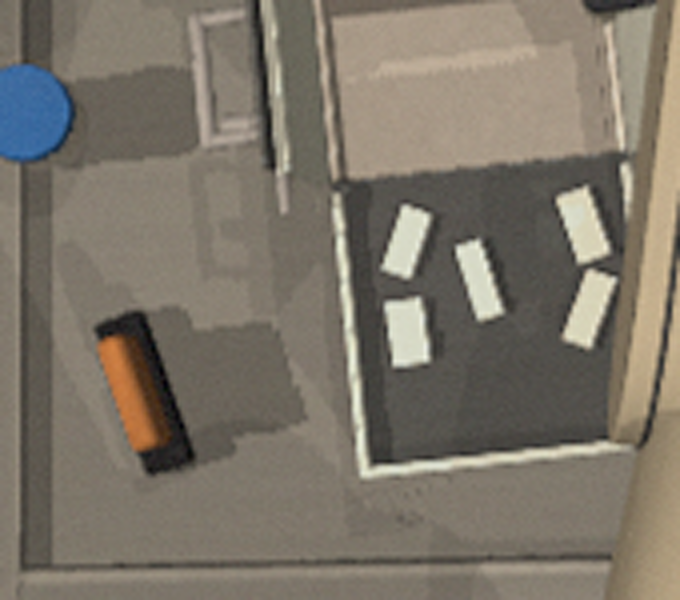

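Both leaves are back on their stops, and the scraper hasn't moved: centre px (166,227), blade axis about 16° off world x. Approaching the scraper.

Run:
```python
from h import *
where(); print(robot.read_state()['q']); rel([0.448,0.307,0.2],1.85)
```

```text
t 15.2 world [ 0.6563 -0.0466  0.221 ] station [  71.  -147.6  221. ] F [-0.1  0.2 -0. ] jaw 1.659 tilt [-0.008 -0.005 -1.   ] open 0.0219
[-0.14677911  0.27646289  1.31806331 -0.00336485  1.53777023 -1.80536838]
delta [0.1766 0.3706 0.0176] spin -0.1913376916470808
```

```bash
python3 -m pendant '[{"delta_pos":[0.02,0.042,0],"spin":-0.05},{"delta_pos":[0.04,0.084,0],"spin":-0.1},{"delta_pos":[0.06,0.126,0],"spin":-0.15},{"delta_pos":[0.08,0.168,0],"spin":-0.19},{"delta_pos":[0.1,0.21,0],"spin":-0.19},{"delta_pos":[0.12,0.252,0],"spin":-0.19},{"delta_pos":[0.14,0.294,0],"spin":-0.19},{"delta_pos":[0.16,0.336,0.005],"spin":-0.19},{"delta_pos":[0.1766,0.3706,0.018],"spin":-0.19},{"delta_pos":[0.1766,0.3706,0.018],"spin":-0.19}]' -0.1 40
python3 - <<'E'
from h import *
c=snap('wrist','wrist11'); where(); marks('wrist',['scraper'],c); rel([0.448,0.307,0.12],1.85)
E
```

```text
t: 16.15
tool_pos: [0.444, 0.3098, 0.1964]
orientation: [-0.442, 3.107, -0.01]
force: [-0.9, -0.3, -0.9]
opening: 0.0513
t 16.2 world [0.4456 0.3081 0.1973] station [-108.8  223.6  197.3] F [ 0.  -0.8  0.1] jaw 1.853 tilt [-0.003 -0.008 -1.   ] open 0.0513
wrist scraper 0.95 [447 304   1] [257 170]
delta [-0.0006  0.0003  0.0782] spin 0.0009143357255789741
```

View pics/wrist11.png

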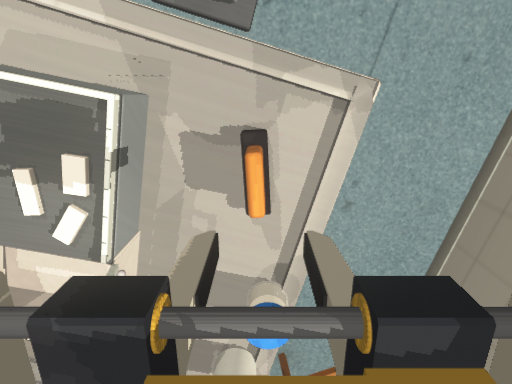

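Wrist view: the grip runs from (253,145) to (258,217), about 3° off the tool's x axis. Correct that while descending.

```bash
python3 -m pendant '[{"delta_pos":[0,-0.002,0.03],"spin":-0.05},{"delta_pos":[0,-0.002,0.06],"spin":-0.05},{"delta_pos":[0,-0.002,0.09],"spin":-0.05},{"delta_pos":[0,-0.002,0.09],"spin":-0.05},{"delta_pos":[0,-0.002,0.09],"spin":-0.05}]' -0.1 40
python3 - <<'E'
from h import *
c=snap('wrist','wrist12'); where(); marks('wrist',['scraper'],c); rel([0.447,0.306,0.03],1.9)
E
```

```text
t: 16.75
tool_pos: [0.4485, 0.3034, 0.1084]
orientation: [-0.513, 3.095, -0.013]
force: [0.7, 0.9, -0.2]
opening: 0.051
t 16.8 world [0.4493 0.3042 0.1097] station [-105.4  219.4  109.7] F [ 0.  -0.3  0.3] jaw 1.9 tilt [-0.006 -0.008 -1.   ] open 0.0514
wrist scraper 0.75 [445 304   0] [264 188]
delta [0.0027 0.0028 0.0804] spin 2.6142494958580897e-05
```

View pics/wrist12.png

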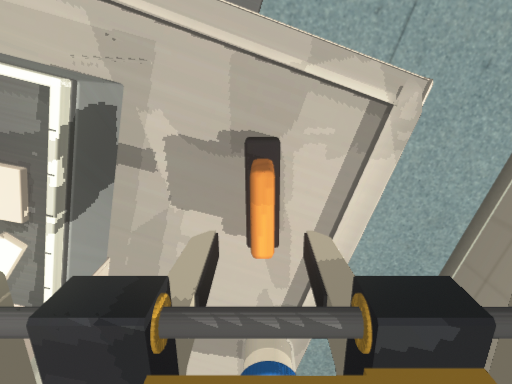

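```bash
python3 -m pendant '[{"delta_pos":[0.002,0,0.03],"spin":0},{"delta_pos":[0.002,0,0.06],"spin":0},{"delta_pos":[0.002,0,0.08],"spin":0},{"delta_pos":[0.002,0,0.08],"spin":0},{"delta_pos":[0.002,0,0.08],"spin":0}]' -0.1 40
python3 -m pendant '[{"delta_pos":[0,0,0],"spin":0},{"delta_pos":[0,0,0],"spin":0},{"delta_pos":[0,0,0],"spin":0},{"delta_pos":[0,0,0],"spin":0},{"delta_pos":[0,0,0],"spin":0}]' 1 40
python3 - <<'E'
from h import *
where(); print(robot.read_state()['q'])
E
```

```text
t: 17.35
tool_pos: [0.4497, 0.3041, 0.0321]
orientation: [-0.513, 3.089, -0.009]
force: [0.0, 0.9, -0.1]
opening: 0.0512
t: 17.85
tool_pos: [0.4498, 0.3043, 0.0325]
orientation: [-0.513, 3.089, -0.009]
force: [-1.0, -0.4, 2.3]
opening: 0.0178
t 17.9 world [0.4498 0.3043 0.0325] station [-104.9  219.5   32.5] F [-1.  -0.4  2.3] jaw 1.9 tilt [-0.01  -0.007 -1.   ] open 0.0178
[ 0.50647871  0.14366282  1.82958435 -0.00950429  1.16021272 -1.38969466]
```

```bash
python3 -m pendant '[{"delta_pos":[0,0,-0.04],"spin":0},{"delta_pos":[0,0,-0.08],"spin":0},{"delta_pos":[0,0,-0.12],"spin":0},{"delta_pos":[0,0,-0.16],"spin":0.1},{"delta_pos":[0,0,-0.16],"spin":0.24},{"delta_pos":[0,0,-0.16],"spin":0.38},{"delta_pos":[0,0,-0.16],"spin":0.52},{"delta_pos":[0,0,-0.16],"spin":0.66},{"delta_pos":[0,0,-0.16],"spin":0.8},{"delta_pos":[0,0,-0.16],"spin":0.94}]' 1 40
python3 - <<'E'
from h import *
where(); goal([-147,28,165],SYAW)
c=snap('wrist','wrist13')
E
```

```text
t: 18.85
tool_pos: [0.4477, 0.3047, 0.192]
orientation: [0.95, 2.983, -0.001]
force: [-0.1, -0.1, -1.4]
opening: 0.018
t 18.9 world [0.4477 0.3047 0.192 ] station [-107.   220.1  192. ] F [-0.1 -0.1 -1.4] jaw 0.954 tilt [-0.011  0.003 -1.   ] open 0.018
delta [-0.0931 -0.1726  0.0276] spin 0.8691404085599879
```

View pics/wrist13.png

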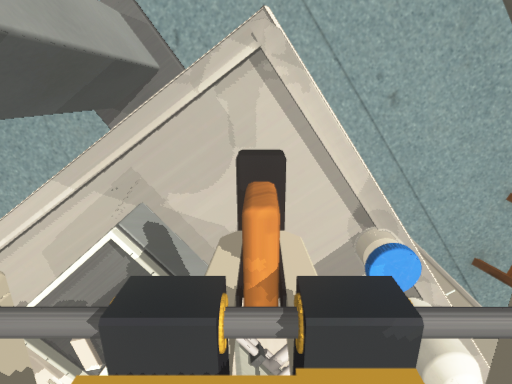

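Scraper is held squarely (grip column 262). Turning it and moving above the near end of the plate.

```bash
python3 -m pendant '[{"delta_pos":[-0.01,-0.02,0],"spin":0.14},{"delta_pos":[-0.025,-0.045,0],"spin":0.28},{"delta_pos":[-0.04,-0.07,0],"spin":0.42},{"delta_pos":[-0.055,-0.1,0],"spin":0.56},{"delta_pos":[-0.07,-0.13,0],"spin":0.7},{"delta_pos":[-0.083,-0.155,0],"spin":0.83},{"delta_pos":[-0.0931,-0.1726,0.01],"spin":0.87},{"delta_pos":[-0.0931,-0.1726,0.025],"spin":0.87},{"delta_pos":[-0.0931,-0.1726,0.025],"spin":0.87}]' 1 40
python3 - <<'E'
from h import *
where(); goal([-147,28,114],SYAW)
c=snap('wrist','wrist14'); c=snap('top','top14'); c=snap('side','side14')
E
python3 - <<'E'
import cv2,numpy as np
a=cv2.imread('pics/top14.png')[130:280,180:310]
b=cv2.imread('pics/side14.png')[110:260,190:320]
cv2.imwrite('pics/z14.png',cv2.resize(np.hstack([a,b]),None,fx=3,fy=3,interpolation=cv2.INTER_CUBIC))
E
```

```text
t: 19.8
tool_pos: [0.4208, 0.1099, 0.1651]
orientation: [2.129, 2.299, 0.002]
force: [-0.1, -0.0, -2.4]
opening: 0.0179
t 19.8 world [0.4208 0.1099 0.1651] station [-150.3   28.3  165.1] F [-0.1 -0.  -2.4] jaw 0.077 tilt [-0.005  0.006 -1.   ] open 0.0179
delta [-0.      0.003   0.0511] spin -0.008222311472523502
```

View pics/z14.png

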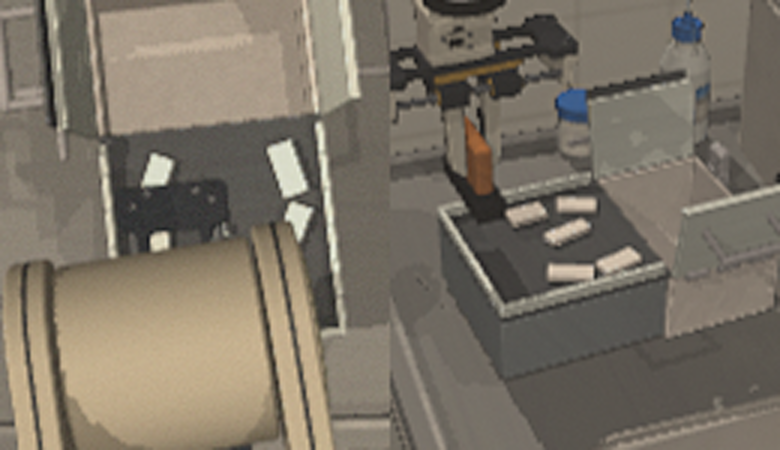

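View pics/wrist14.png

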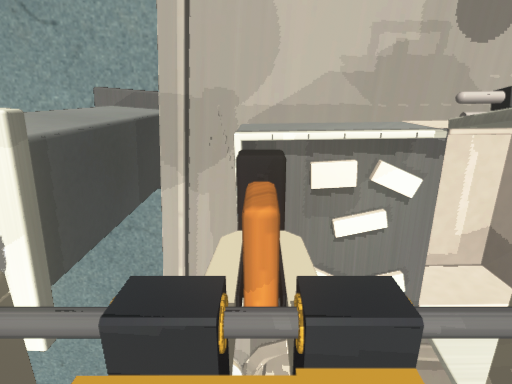

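```bash
python3 - <<'E'
from h import *
c=robot.read_camera('wrist'); st=robot.read_state(); T=Rn.from_rotvec(st['orientation']).as_matrix(); p0=st['tool_pos']
pr=lambda w:(lambda q:np.round(q[:2]/q[2],1))(c['camera_matrix']@(np.array(c['R'])@w+c['t']))
for off in (0,2,4):
  for dy in(-15,15): print(off,dy,pr(p0+T@np.array([.05+off/1e3,dy/1e3,.0105])))
  print('grip end',pr(p0+T@np.array([.035+off/1e3,0,.0325-.072])))
for p in ([-164,82,92],[-170,88,92],[-164,82,80],[4,82,92]): print(p,pr(s2w(p)))
E
python3 - <<'E'
import cv2
cv2.imwrite('pics/z15.png',cv2.resize(cv2.imread('pics/wrist14.png')[110:260,200:340],None,fx=4,fy=4,interpolation=cv2.INTER_CUBIC))
E
```

```text
0 -15 [235.3 157.7]
0 15 [287.  157.7]
grip end [261.2 213.3]
2 -15 [235.2 154.2]
2 15 [287.1 154.3]
grip end [261.2 209. ]
4 -15 [235.1 150.8]
4 15 [287.2 150.8]
grip end [261.2 204.7]
[-164, 82, 92] [239.8 137.8]
[-170, 88, 92] [231.8 130.1]
[-164, 82, 80] [240.6 135.8]
[4, 82, 92] [454.1 136. ]
```

View pics/z15.png

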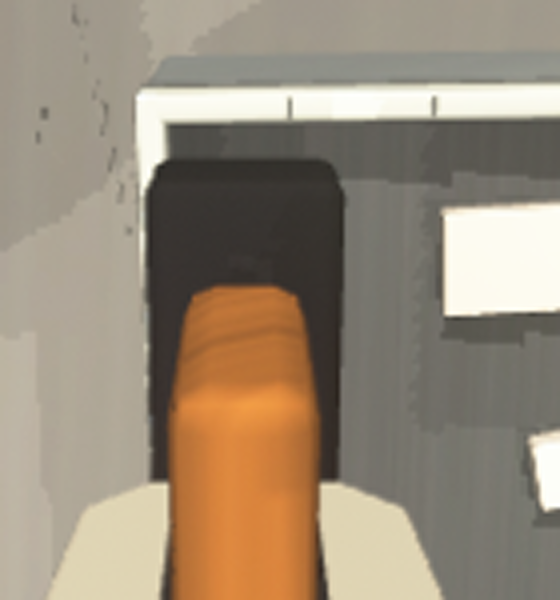

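```bash
python3 -m pendant '[{"delta_pos":[-0.004,0.008,0],"spin":-0.008},{"delta_pos":[-0.004,0.008,0.01],"spin":-0.008},{"delta_pos":[-0.004,0.008,0.03],"spin":-0.008},{"delta_pos":[-0.004,0.008,0.045],"spin":-0.008},{"delta_pos":[-0.004,0.008,0.0505],"spin":-0.008},{"delta_pos":[-0.004,0.008,0.0505],"spin":-0.008}]' 1 40
python3 - <<'E'
from h import *
where(); goal([5,24,113.5],SYAW); c=snap('wrist','wrist16')
E
```

```text
t: 20.6
tool_pos: [0.4306, 0.1074, 0.1163]
orientation: [2.118, 2.308, 0.004]
force: [0.5, -0.9, -0.5]
opening: 0.0182
t 20.6 world [0.4306 0.1074 0.1163] station [-140.8   24.9  116.3] F [ 0.5 -0.9 -0.5] jaw 0.086 tilt [-0.005  0.008 -1.   ] open 0.0182
delta [-0.001   0.1458  0.004 ] spin 0.0007827584865010007
```

View pics/wrist16.png

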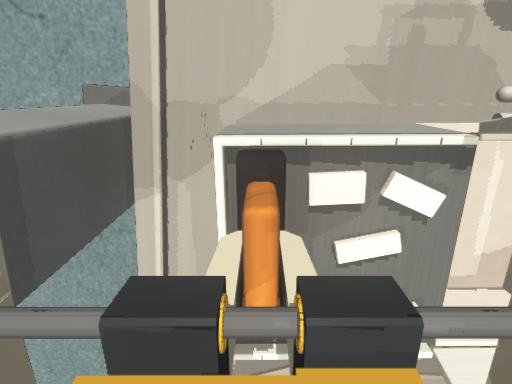

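```bash
python3 -m pendant '[{"delta_pos":[-0.001,0.01,0.003],"spin":0},{"delta_pos":[-0.001,0.024,0.003],"spin":0},{"delta_pos":[-0.001,0.038,0.003],"spin":0},{"delta_pos":[-0.001,0.052,0.003],"spin":0},{"delta_pos":[-0.001,0.066,0.003],"spin":0},{"delta_pos":[-0.001,0.08,0.003],"spin":0},{"delta_pos":[-0.001,0.094,0.003],"spin":0},{"delta_pos":[-0.001,0.108,0.003],"spin":0}]' 1 40
python3 - <<'E'
from h import *
where(); goal([1,24,113.5],SYAW); c=snap('wrist','wrist17')
E
```

```text
t: 21.45
tool_pos: [0.5403, 0.1159, 0.1165]
orientation: [2.117, 2.307, 0.008]
force: [-0.2, 0.2, -0.6]
opening: 0.0176
t 21.4 world [0.5403 0.1159 0.1165] station [-30.7  24.1 116.5] F [-0.2  0.2 -0.6] jaw 0.086 tilt [-0.005  0.011 -1.   ] open 0.0176
delta [-0.0001  0.0317  0.0034] spin 0.0008483967361649913
```

View pics/wrist17.png

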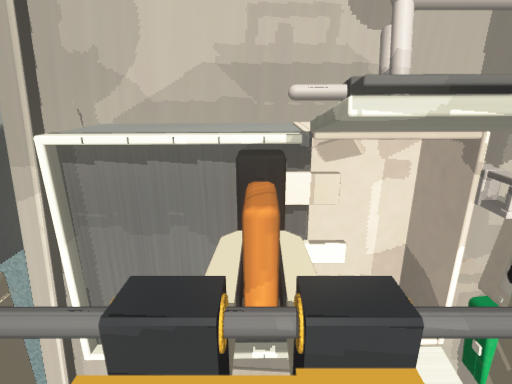

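Offcuts are being pushed in front of the blade; continue over the edge.

```bash
python3 -m pendant '[{"delta_pos":[0,0.01,0.001],"spin":0},{"delta_pos":[0,0.02,0.001],"spin":0},{"delta_pos":[0,0.03,0.001],"spin":0},{"delta_pos":[0,0.034,0.001],"spin":0},{"delta_pos":[0,0.034,0.001],"spin":0}]' 1 40
python3 - <<'E'
from h import *
where(); c=snap('wrist','wrist18')
E
```

```text
t: 22.0
tool_pos: [0.5764, 0.1188, 0.1164]
orientation: [2.116, 2.305, 0.01]
force: [0.6, -0.7, -1.8]
opening: 0.0179
t 22.0 world [0.5764 0.1188 0.1164] station [  5.4  24.  116.4] F [ 0.6 -0.7 -1.8] jaw 0.086 tilt [-0.005  0.013 -1.   ] open 0.0179
```

View pics/wrist18.png

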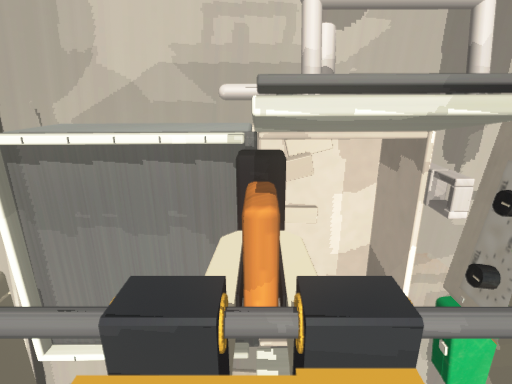

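```bash
python3 -m pendant '[{"delta_pos":[0,-0.003,-0.03],"spin":0},{"delta_pos":[0,-0.03,-0.06],"spin":0},{"delta_pos":[-0.02,-0.07,-0.06],"spin":0},{"delta_pos":[-0.04,-0.11,-0.06],"spin":0},{"delta_pos":[-0.056,-0.146,-0.06],"spin":0},{"delta_pos":[-0.056,-0.146,-0.06],"spin":0},{"delta_pos":[-0.056,-0.146,-0.06],"spin":0}]' 1 40
python3 - <<'E'
from h import *
where(); goal([-140,-32,113.5],SYAW); c=snap('wrist','wrist19'); c=snap('top','top19'); c=snap('side','side19')
E
python3 - <<'E'
import cv2,numpy as np
a=cv2.imread('pics/top19.png')[130:280,180:310]
b=cv2.imread('pics/side19.png')[110:260,190:320]
cv2.imwrite('pics/z19.png',cv2.resize(np.hstack([a,b]),None,fx=3,fy=3,interpolation=cv2.INTER_CUBIC))
E
```

```text
t: 22.75
tool_pos: [0.434, 0.0505, 0.1749]
orientation: [2.117, 2.304, 0.011]
force: [1.2, -0.0, -0.6]
opening: 0.0179
t 22.8 world [0.434  0.0505 0.1749] station [-142.2  -32.   174.9] F [ 1.2 -0.  -0.6] jaw 0.085 tilt [-0.005  0.014 -1.   ] open 0.0179
delta [0.0003 0.0013 0.0614] spin -0.000398003165889671
```

View pics/z19.png

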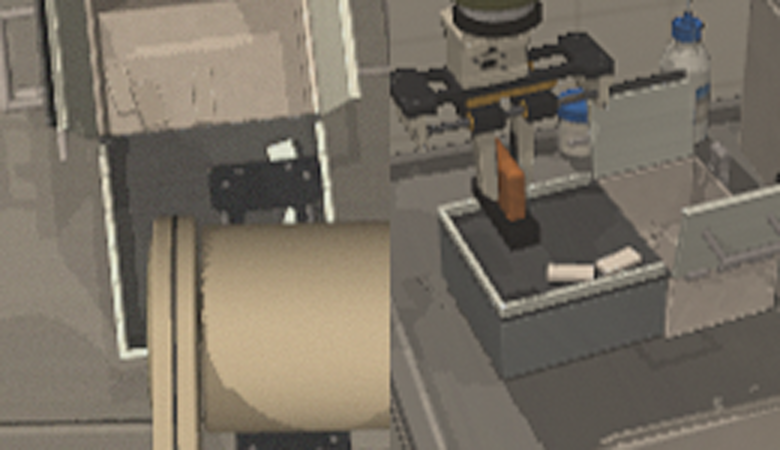

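View pics/wrist19.png

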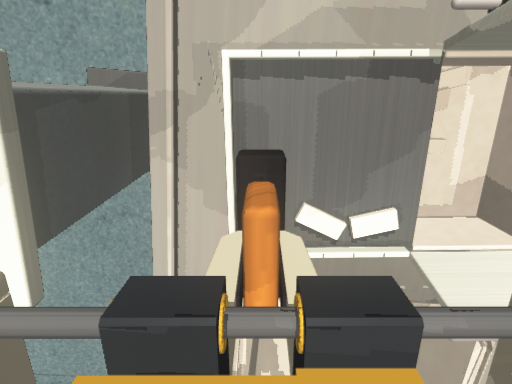

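```bash
python3 -m pendant '[{"delta_pos":[0,0,0.02],"spin":0},{"delta_pos":[0,0,0.045],"spin":0},{"delta_pos":[0,0,0.058],"spin":0},{"delta_pos":[0,0,0.061],"spin":0},{"delta_pos":[0,0,0.061],"spin":0}]' 1 40
python3 - <<'E'
from h import *
where(); goal([3,-32,113.5],SYAW)
E
```

```text
t: 23.4
tool_pos: [0.4363, 0.0511, 0.114]
orientation: [2.116, 2.306, 0.01]
force: [0.1, -0.4, -1.5]
opening: 0.0178
t 23.4 world [0.4363 0.0511 0.114 ] station [-139.9  -31.6  114. ] F [ 0.1 -0.4 -1.5] jaw 0.086 tilt [-0.005  0.013 -1.   ] open 0.0178
delta [-0.0006  0.1429  0.0023] spin 0.0013164978060280497
```

```bash
python3 -m pendant '[{"delta_pos":[-0.001,0.01,0.001],"spin":0},{"delta_pos":[-0.001,0.024,0.002],"spin":0},{"delta_pos":[-0.001,0.038,0.002],"spin":0},{"delta_pos":[-0.001,0.052,0.002],"spin":0},{"delta_pos":[-0.001,0.066,0.002],"spin":0},{"delta_pos":[-0.001,0.08,0.002],"spin":0},{"delta_pos":[-0.001,0.094,0.002],"spin":0},{"delta_pos":[-0.001,0.108,0.002],"spin":0}]' 1 40
python3 - <<'E'
from h import *
where(); goal([4,-32,113.5],SYAW); c=snap('wrist','wrist20')
E
```

```text
t: 24.2
tool_pos: [0.5454, 0.0595, 0.1146]
orientation: [2.115, 2.306, 0.011]
force: [0.3, -0.6, -2.6]
opening: 0.0179
t 24.2 world [0.5454 0.0595 0.1146] station [-30.5 -32.6 114.6] F [ 0.3 -0.6 -2.6] jaw 0.086 tilt [-0.005  0.014 -1.   ] open 0.0179
delta [0.0005 0.0344 0.0016] spin 0.0013061428360450211
```

View pics/wrist20.png

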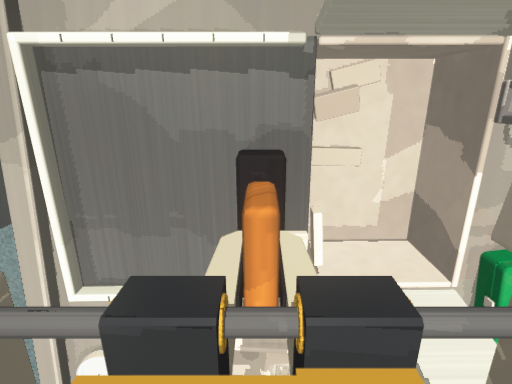

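Three offcuts lie on the bin floor and the other two are at the edge; finish the push.

```bash
python3 -m pendant '[{"delta_pos":[0,0.01,0.001],"spin":0},{"delta_pos":[0,0.02,0.001],"spin":0},{"delta_pos":[0,0.03,0.001],"spin":0},{"delta_pos":[0,0.036,0.001],"spin":0},{"delta_pos":[0,0.036,0.001],"spin":0}]' 1 40
python3 -m pendant '[{"delta_pos":[0,0,-0.03],"spin":0},{"delta_pos":[0,0,-0.06],"spin":0},{"delta_pos":[0,-0.04,-0.08],"spin":0},{"delta_pos":[0,-0.08,-0.08],"spin":0},{"delta_pos":[0,-0.1,-0.08],"spin":0},{"delta_pos":[0,-0.1,-0.08],"spin":0}]' 1 40
python3 - <<'E'
from h import *
where(); c=snap('wrist','wrist21');c=snap('side','side21')
E
```

```text
t: 24.75
tool_pos: [0.5837, 0.0626, 0.1148]
orientation: [2.114, 2.304, 0.014]
force: [-0.2, 0.3, -2.1]
opening: 0.0173
t: 25.35
tool_pos: [0.4807, 0.0543, 0.1932]
orientation: [2.114, 2.305, 0.013]
force: [0.9, 0.2, -1.7]
opening: 0.0179
t 25.4 world [0.4807 0.0543 0.1932] station [-95.4 -32.2 193.2] F [ 0.9  0.2 -1.7] jaw 0.086 tilt [-0.005  0.016 -1.   ] open 0.0179
```

View pics/wrist21.png

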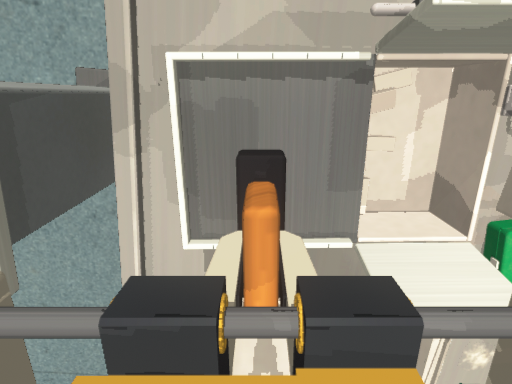

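View pics/side21.png

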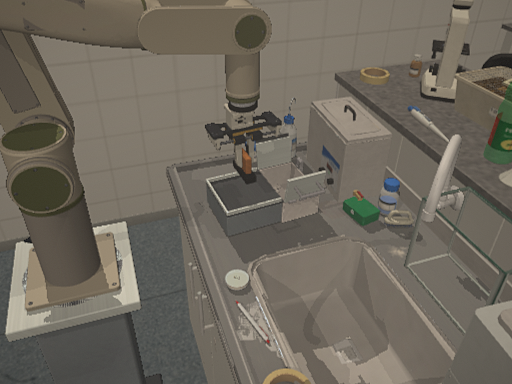

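Plate is empty. Carrying the scraper back to where it stood.

```bash
python3 -m pendant '[{"delta_pos":[0.02,0,0],"spin":-0.14},{"delta_pos":[0.06,0,0],"spin":-0.28},{"delta_pos":[0.1,0,0],"spin":-0.42},{"delta_pos":[0.14,0,0],"spin":-0.56},{"delta_pos":[0.18,0,0],"spin":-0.7},{"delta_pos":[0.21,0,0],"spin":-0.84},{"delta_pos":[0.24,-0.005,0],"spin":-0.98},{"delta_pos":[0.252,-0.01,0],"spin":-1.12},{"delta_pos":[0.252,-0.01,0],"spin":-1.26},{"delta_pos":[0.252,-0.01,0],"spin":-1.4}]' 1 40
python3 - <<'E'
from h import *
where(); rel([0.450,0.304,0.033],1.9)
E
```

```text
t: 26.45
tool_pos: [0.4516, 0.3056, 0.1915]
orientation: [0.121, 3.122, -0.005]
force: [0.6, -0.2, -1.9]
opening: 0.0179
t 26.4 world [0.4516 0.3056 0.1915] station [-103.   220.7  191.5] F [ 0.6 -0.2 -1.9] jaw 1.493 tilt [-0.018 -0.002 -1.   ] open 0.0179
delta [ 0.0043 -0.0014  0.1585] spin -0.4067616811768433
```

```bash
python3 -m pendant '[{"delta_pos":[0,0,0.02],"spin":-0.14},{"delta_pos":[0.001,0,0.05],"spin":-0.28},{"delta_pos":[0.002,0,0.08],"spin":-0.4},{"delta_pos":[0.003,-0.001,0.11],"spin":-0.4},{"delta_pos":[0.004,-0.001,0.135],"spin":-0.4},{"delta_pos":[0.004,-0.001,0.149],"spin":-0.4},{"delta_pos":[0.004,-0.001,0.149],"spin":-0.4}]' 1 40
python3 - <<'E'
from h import *
where(); rel([0.450,0.304,0.033],1.9);c=snap('side','side22');c=snap('wrist','wrist22')
import cv2
b=c=cv2.imread('pics/side22.png')[130:220,170:290]
cv2.imwrite('pics/z22.png',cv2.resize(b,None,fx=5,fy=5,interpolation=cv2.INTER_CUBIC))
E
```

```text
t: 27.15
tool_pos: [0.449, 0.3037, 0.0399]
orientation: [-0.502, 3.089, -0.012]
force: [-0.3, -0.0, -2.2]
opening: 0.0177
t 27.1 world [0.449  0.3037 0.0399] station [-105.8  219.    39.9] F [-0.3 -0.  -2.2] jaw 1.893 tilt [-0.011 -0.01  -1.   ] open 0.0177
delta [-0.001   0.      0.0069] spin -0.006889141579962121
```

View pics/z22.png

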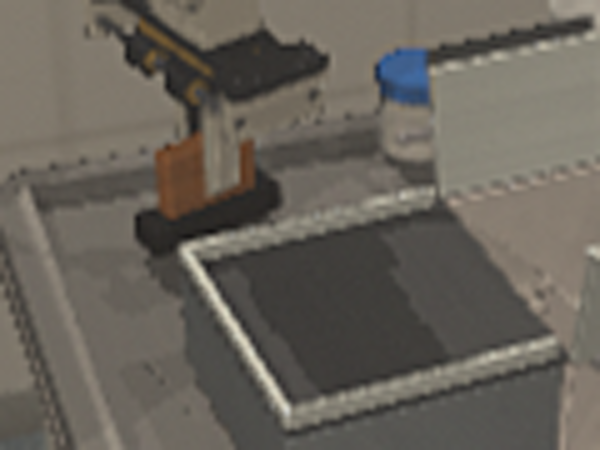

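```bash
python3 -m pendant '[{"delta_pos":[0,0,0.003],"spin":0},{"delta_pos":[0,0,0.006],"spin":0},{"delta_pos":[0,0,0.0075],"spin":0},{"delta_pos":[0,0,0.0075],"spin":0}]' 1 40
python3 - <<'E'
from h import *
where()
E
```

```text
t: 27.65
tool_pos: [0.4511, 0.3048, 0.0358]
orientation: [-0.502, 3.084, -0.01]
force: [0.4, -0.5, -1.1]
opening: 0.0176
t 27.6 world [0.4511 0.3048 0.0358] station [-103.6  219.9   35.8] F [ 0.4 -0.5 -1.1] jaw 1.893 tilt [-0.016 -0.009 -1.   ] open 0.0176
```

```bash
python3 -m pendant '[{"delta_pos":[0,0,0.002],"spin":0},{"delta_pos":[0,0,0.003],"spin":0},{"delta_pos":[0,0,0.003],"spin":0}]' 1 40
python3 - <<'E'
from h import *
where()
E
```

```text
t: 27.95
tool_pos: [0.4512, 0.3049, 0.0329]
orientation: [-0.501, 3.084, -0.009]
force: [0.3, 0.1, 0.6]
opening: 0.0179
t 27.9 world [0.4512 0.3049 0.0329] station [-103.5  219.9   32.9] F [0.3 0.1 0.6] jaw 1.893 tilt [-0.016 -0.009 -1.   ] open 0.0179
```

```bash
python3 -m pendant '[{"delta_pos":[0,0,0.001],"spin":0},{"delta_pos":[0,0,0.001],"spin":0}]' 1 20
python3 -m pendant '[{"delta_pos":[0,0,0],"spin":0},{"delta_pos":[0,0,0],"spin":0},{"delta_pos":[0,0,0],"spin":0},{"delta_pos":[0,0,0],"spin":0}]' -0.1 20
python3 -m pendant '[{"delta_pos":[0,0,-0.02],"spin":0},{"delta_pos":[0,0,-0.05],"spin":0},{"delta_pos":[0,0,-0.09],"spin":0},{"delta_pos":[0,0,-0.13],"spin":0},{"delta_pos":[0,0,-0.17],"spin":0},{"delta_pos":[0,0,-0.19],"spin":0},{"delta_pos":[0,0,-0.19],"spin":0}]' -0.1 20
python3 - <<'E'
from h import *
where(); c=snap('wrist','wrist23'); c=snap('side','side23'); c=snap('top','top23')
goal([70,-148,230],JY)
import cv2,numpy as np
a=cv2.imread('pics/top23.png')[120:270,150:300]
b=cv2.imread('pics/side23.png')[120:250,190:320]
cv2.imwrite('pics/z23.png',np.hstack([cv2.resize(a,(390,390)),cv2.resize(b,(390,390))]))
E
```

```text
t: 28.15
tool_pos: [0.4516, 0.305, 0.0325]
orientation: [-0.501, 3.083, -0.009]
force: [-1.3, -1.3, 4.3]
opening: 0.0176
t: 28.55
tool_pos: [0.4515, 0.305, 0.0324]
orientation: [-0.501, 3.083, -0.009]
force: [0.1, -0.5, 0.4]
opening: 0.0455
t: 29.25
tool_pos: [0.4499, 0.3067, 0.2268]
orientation: [-0.5, 3.076, -0.005]
force: [0.6, 0.0, -0.0]
opening: 0.0513
t 29.2 world [0.4499 0.3067 0.2268] station [-104.7  221.9  226.8] F [ 0.6  0.  -0. ] jaw 1.893 tilt [-0.024 -0.007 -1.   ] open 0.0513
delta [-0.0857 -0.4    -0.0043] spin 0.23733293165484826
```

View pics/z23.png

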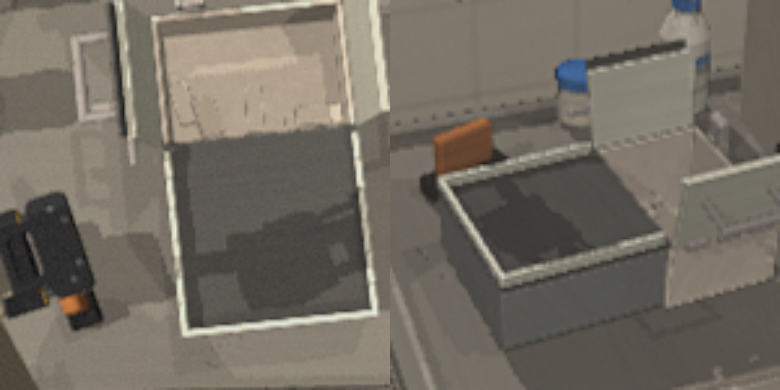

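View pics/wrist23.png

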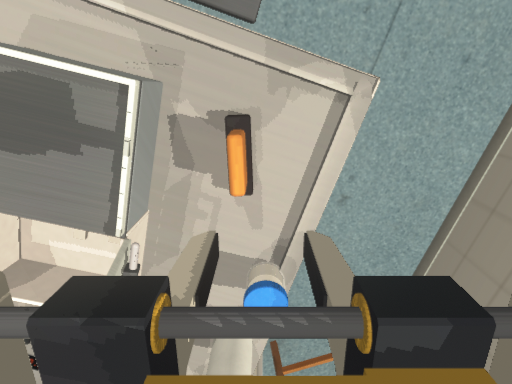

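Scraper stands upright where it was. Next, over to leaf B, counting the offcuts in the bin on the way.

```bash
python3 -m pendant '[{"delta_pos":[-0.01,-0.045,-0.005],"spin":0.05},{"delta_pos":[-0.02,-0.09,-0.005],"spin":0.1},{"delta_pos":[-0.03,-0.135,-0.005],"spin":0.15},{"delta_pos":[-0.04,-0.18,-0.005],"spin":0.2},{"delta_pos":[-0.05,-0.22,-0.005],"spin":0.237},{"delta_pos":[-0.06,-0.265,-0.005],"spin":0.237},{"delta_pos":[-0.07,-0.31,-0.005],"spin":0.237},{"delta_pos":[-0.08,-0.355,-0.005],"spin":0.237},{"delta_pos":[-0.0857,-0.4,-0.005],"spin":0.237},{"delta_pos":[-0.0857,-0.4,-0.005],"spin":0.237}]' 0.53 20
python3 - <<'E'
from h import *
where(); goal([72,-146,190],JY); c=snap('wrist','wrist24'); marks('wrist',['leaf_b_handle'],c); c=snap('top','top24')
for p in ([72,-146,130],[60,-146,130],[26,-146,130]): print(np.round(s2w(p),3))
import cv2
b=cv2.imread('pics/top24.png')[110:190,200:310]
cv2.imwrite('pics/z24.png',cv2.resize(b,None,fx=6,fy=6,interpolation=cv2.INTER_CUBIC))
E
```

```text
t: 30.4
tool_pos: [0.6553, -0.0525, 0.2268]
orientation: [-0.126, 3.127, -0.009]
force: [0.4, -0.2, -0.2]
opening: 0.022
t 30.4 world [ 0.6553 -0.0525  0.2268] station [  69.5 -153.4  226.8] F [ 0.4 -0.2 -0.2] jaw 1.651 tilt [-0.012 -0.006 -1.   ] open 0.022
delta [-0.002   0.0076  0.0367] spin -0.004700707694847983
wrist leaf_b_handle 0.59 [646 -53 125] [262 182]
wrist leaf_b_handle 0.42 [601  33  20] [337 127]
[ 0.657 -0.045  0.13 ]
[ 0.645 -0.046  0.13 ]
[ 0.611 -0.049  0.13 ]
```

View pics/wrist24.png

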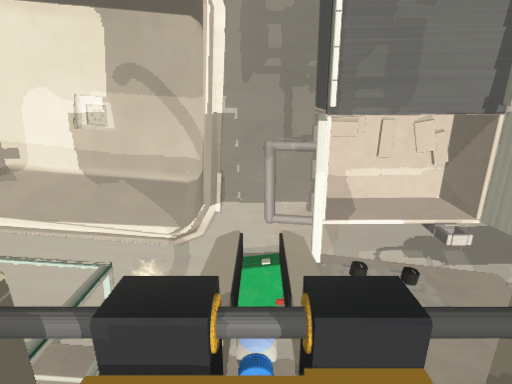

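View pics/z24.png

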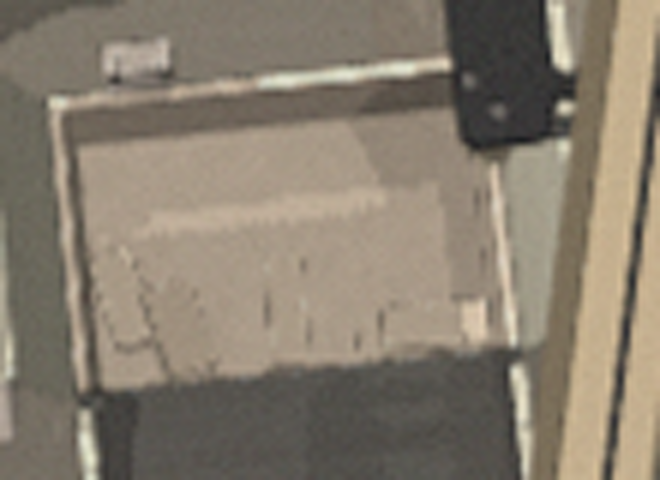

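Run:
```python
import cv2,numpy as np
b=cv2.imread('pics/wrist24.png')[100:220,300:500].astype(float)
b=np.clip((b-120)*1.9,0,255).astype(np.uint8)
cv2.imwrite('pics/z25.png',cv2.resize(b,None,fx=4,fy=4,interpolation=cv2.INTER_CUBIC))
```

```text
(no output)
```

View pics/z25.png

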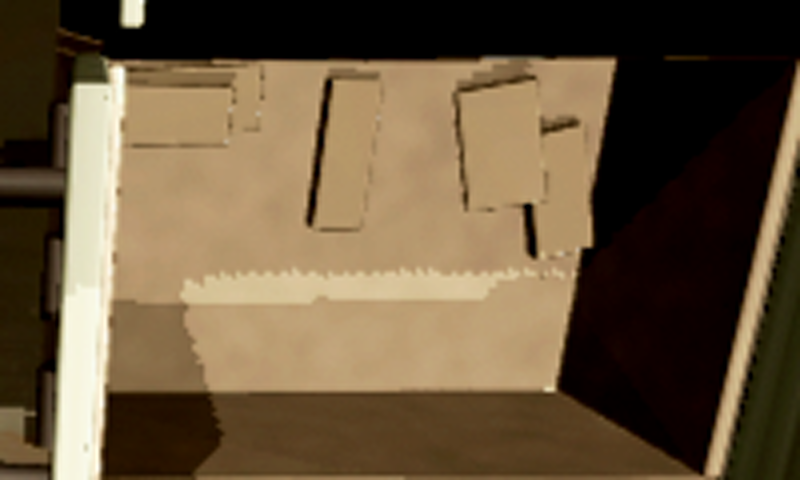

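All five offcuts are visible on the bin floor. Now I'll take bar B.

```bash
python3 -m pendant '[{"delta_pos":[-0.002,0.0072,0.0],"spin":0},{"delta_pos":[-0.002,0.0072,0.03],"spin":0},{"delta_pos":[-0.002,0.0072,0.06],"spin":0},{"delta_pos":[-0.002,0.0072,0.06],"spin":0},{"delta_pos":[-0.002,0.0072,0.06],"spin":0}]' 0.44 20
python3 - <<'E'
from h import *
where(); goal([72,-146.5,112],JY); c=snap('wrist','wrist26')
E
```

```text
t: 31.05
tool_pos: [0.6556, -0.038, 0.168]
orientation: [-0.135, 3.127, -0.005]
force: [-0.1, 0.1, -0.0]
opening: 0.0259
t 31.1 world [ 0.6556 -0.038   0.168 ] station [  71. -139.  168.] F [-0.1  0.1 -0. ] jaw 1.657 tilt [-0.011 -0.003 -1.   ] open 0.0259
delta [-0.0003 -0.0073  0.056 ] spin 0.0014303551652670166
```

View pics/wrist26.png

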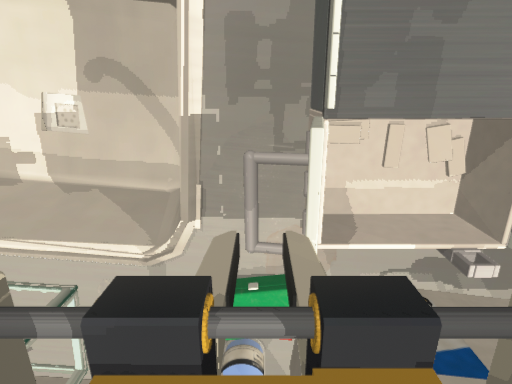

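```bash
python3 -m pendant '[{"delta_pos":[0,-0.0073,0.0],"spin":0},{"delta_pos":[0,-0.0073,0.0],"spin":0},{"delta_pos":[0,-0.0073,0.01],"spin":0}]' 0.44 20
python3 - <<'E'
from h import *
where(); goal([72,-146.5,112],JY)
E
```

```text
t: 31.4
tool_pos: [0.6594, -0.0464, 0.1627]
orientation: [-0.133, 3.119, -0.007]
force: [-0.6, -0.4, 1.0]
opening: 0.0261
t 31.4 world [ 0.6594 -0.0464  0.1627] station [  74.1 -147.7  162.7] F [-0.6 -0.4  1. ] jaw 1.656 tilt [-0.019 -0.005 -1.   ] open 0.0261
delta [0.0031 0.0015 0.0507] spin 0.0004113050371288285
```

```bash
python3 -m pendant '[{"delta_pos":[0.003,0.001,0.015],"spin":0},{"delta_pos":[0.003,0.001,0.03],"spin":0},{"delta_pos":[0.003,0.001,0.042],"spin":0},{"delta_pos":[0.003,0.001,0.05],"spin":0},{"delta_pos":[0.003,0.001,0.05],"spin":0}]' 0.44 20
python3 - <<'E'
from h import *
where()
c=snap('wrist','wrist27')
E
```

```text
t: 31.9
tool_pos: [0.6559, -0.0456, 0.1101]
orientation: [-0.134, 3.123, -0.006]
force: [-0.7, -1.1, -0.1]
opening: 0.0259
t 31.9 world [ 0.6559 -0.0456  0.1101] station [  70.7 -146.6  110.1] F [-0.7 -1.1 -0.1] jaw 1.656 tilt [-0.016 -0.004 -1.   ] open 0.0259
```

View pics/wrist27.png

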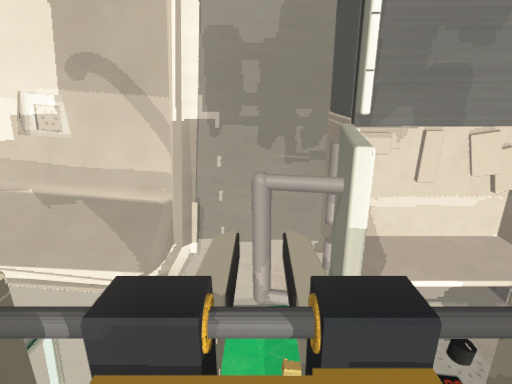

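```bash
python3 -m pendant '[{"delta_pos":[0,0,0],"spin":0},{"delta_pos":[0,0,0],"spin":0},{"delta_pos":[0,0,0],"spin":0}]' 1 20
python3 -m pendant '[{"delta_pos":[0,0.0044,-0.0048],"spin":0},{"delta_pos":[0,0.009,-0.0093],"spin":0},{"delta_pos":[0,0.0141,-0.0132],"spin":0},{"delta_pos":[0,0.0194,-0.0168],"spin":0},{"delta_pos":[0,0.0252,-0.0198],"spin":0},{"delta_pos":[0,0.031,-0.0225],"spin":0},{"delta_pos":[0,0.0372,-0.0244],"spin":0},{"delta_pos":[0,0.0434,-0.026],"spin":0},{"delta_pos":[0,0.0498,-0.0268],"spin":0},{"delta_pos":[0,0.0563,-0.0273],"spin":0}]' 1 20
python3 - <<'E'
from h import *
where()
E
```

```text
t: 32.25
tool_pos: [0.657, -0.0451, 0.1122]
orientation: [-0.134, 3.12, -0.005]
force: [-1.1, 0.2, -0.0]
opening: 0.0092
t: 33.25
tool_pos: [0.6521, 0.0119, 0.1396]
orientation: [-0.134, 3.119, -0.005]
force: [3.0, -0.6, 1.1]
opening: 0.0092
t 33.2 world [0.6521 0.0119 0.1396] station [ 71.9 -89.  139.6] F [ 3.  -0.6  1.1] jaw 1.657 tilt [-0.02  -0.004 -1.   ] open 0.0092
```

```bash
python3 -m pendant '[{"delta_pos":[0,0.0065,0.0003],"spin":0},{"delta_pos":[0,0.0128,0.001],"spin":0},{"delta_pos":[0,0.0192,0.0023],"spin":0},{"delta_pos":[0,0.0253,0.0042],"spin":0},{"delta_pos":[0,0.0313,0.0066],"spin":0},{"delta_pos":[0,0.037,0.0095],"spin":0},{"delta_pos":[0,0.0425,0.013],"spin":0},{"delta_pos":[0,0.0477,0.0168],"spin":0},{"delta_pos":[0,0.0524,0.021],"spin":0},{"delta_pos":[0,0.0565,0.0255],"spin":0}]' 1 20
python3 - <<'E'
from h import *
where()
c=snap('side','side28')
import cv2
b=cv2.imread('pics/side28.png')[100:250,190:340]
cv2.imwrite('pics/z28.png',cv2.resize(b,None,fx=4,fy=4,interpolation=cv2.INTER_CUBIC))
E
```

```text
t: 34.25
tool_pos: [0.6476, 0.0681, 0.1136]
orientation: [-0.134, 3.119, -0.006]
force: [-5.3, -18.9, 29.3]
opening: 0.009
t 34.2 world [0.6476 0.0681 0.1136] station [ 72.1 -32.6 113.6] F [ -5.3 -18.9  29.3] jaw 1.657 tilt [-0.019 -0.005 -1.   ] open 0.009
```

View pics/z28.png

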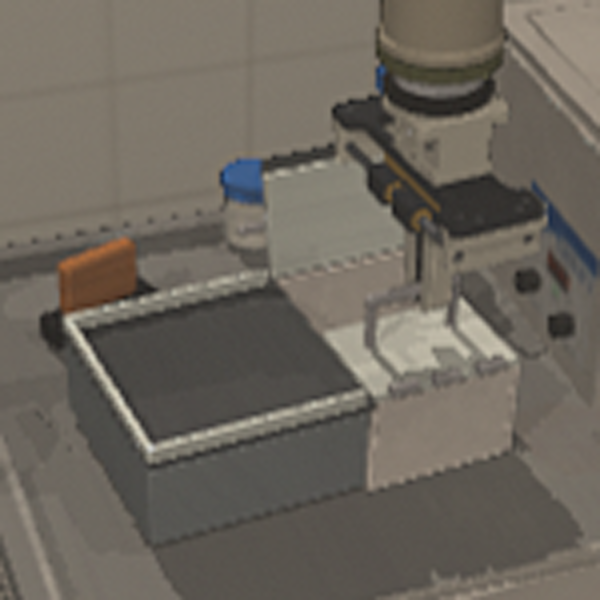

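Leaf B is down on its seat, with about 29 N upward at the end. Release and go to leaf A.

```bash
python3 -m pendant '[{"delta_pos":[0,0,-0.001],"spin":0},{"delta_pos":[0,0,-0.001],"spin":0},{"delta_pos":[0,0,-0.001],"spin":0},{"delta_pos":[0,0,-0.03],"spin":0},{"delta_pos":[0,0,-0.07],"spin":0},{"delta_pos":[0,0,-0.11],"spin":0},{"delta_pos":[0,0,-0.12],"spin":0}]' 0.44 20
python3 - <<'E'
from h import *
where(); goal([71,148,200],JY)
c=snap('side','side29')
c=snap('top','top29'); marks('top',['scraper','leaf_a_handle'],c)
import cv2
a=cv2.imread('pics/top29.png')[120:270,130:280]
b=cv2.imread('pics/side29.png')[120:250,190:320]
cv2.imwrite('pics/z29.png',np.hstack([cv2.resize(a,(390,390)),cv2.resize(b,(390,390))]))
E
```

```text
t: 35.0
tool_pos: [0.6476, 0.0685, 0.2403]
orientation: [-0.134, 3.111, -0.007]
force: [-0.4, -0.1, 1.0]
opening: 0.0262
t 35.0 world [0.6476 0.0685 0.2403] station [ 72.1 -32.2 240.3] F [-0.4 -0.1  1. ] jaw 1.657 tilt [-0.028 -0.006 -1.   ] open 0.0262
delta [0.002  0.1804 0.0392] spin 0.0009609843208375768
top scraper 0.83 [449 276   0] [178 226]
top scraper 0.44 [608 102   9] [246 161]
top leaf_a_handle 0.95 [623 245 141] [181 148]
```

View pics/z29.png

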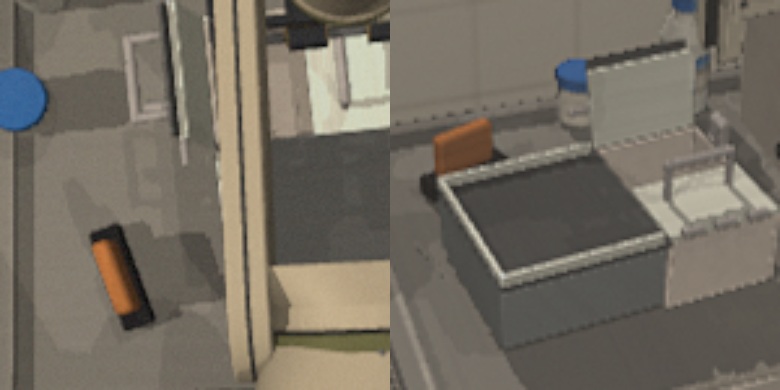

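The scraper was knocked about 3 cm towards the station (world y 276 mm) by the announced disturbance. It still stands on its blade, well clear of leaf A's swing. On to bar A.

```bash
python3 -m pendant '[{"delta_pos":[0.002,0.045,0],"spin":0},{"delta_pos":[0.002,0.09,0],"spin":0},{"delta_pos":[0.002,0.135,0],"spin":0},{"delta_pos":[0.002,0.17,0.01],"spin":0},{"delta_pos":[0.002,0.1804,0.03],"spin":0},{"delta_pos":[0.002,0.1804,0.039],"spin":0},{"delta_pos":[0.002,0.1804,0.039],"spin":0}]' 0.44 20
python3 - <<'E'
from h import *
where(); goal([71,147.5,128],JY); c=snap('wrist','wrist30')
E
```

```text
t: 35.9
tool_pos: [0.6258, 0.2467, 0.1878]
orientation: [-0.135, 3.128, -0.011]
force: [-0.0, -0.4, -0.4]
opening: 0.0261
t 35.9 world [0.6258 0.2467 0.1878] station [ 65.5 147.1 187.8] F [-0.  -0.4 -0.4] jaw 1.657 tilt [-0.011 -0.007 -1.   ] open 0.0261
delta [-0.0049  0.0008  0.0598] spin 0.001341944324076083
```

View pics/wrist30.png

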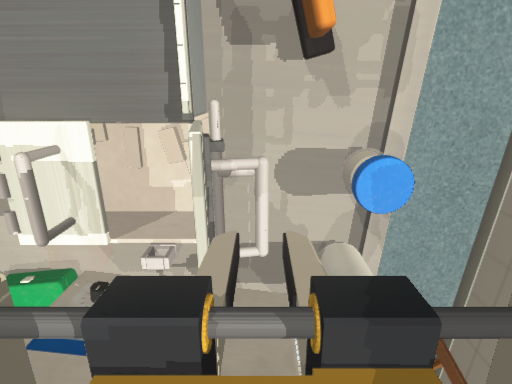

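Bar A is centred at column 262, and the bolt is still drawn (rod end at (213,110)).

```bash
python3 -m pendant '[{"delta_pos":[-0.004,0.0008,0.02],"spin":0},{"delta_pos":[-0.004,0.0008,0.04],"spin":0},{"delta_pos":[-0.004,0.0008,0.055],"spin":0},{"delta_pos":[-0.004,0.0008,0.059],"spin":0},{"delta_pos":[-0.004,0.0008,0.059],"spin":0}]' 0.44 20
python3 - <<'E'
from h import *
where()
c=snap('wrist','wrist31')
E
```

```text
t: 36.45
tool_pos: [0.632, 0.2463, 0.1315]
orientation: [-0.132, 3.125, -0.009]
force: [1.2, 1.5, 1.2]
opening: 0.0262
t 36.5 world [0.632  0.2463 0.1315] station [ 71.7 146.2 131.5] F [1.2 1.5 1.2] jaw 1.655 tilt [-0.014 -0.007 -1.   ] open 0.0262
```

View pics/wrist31.png

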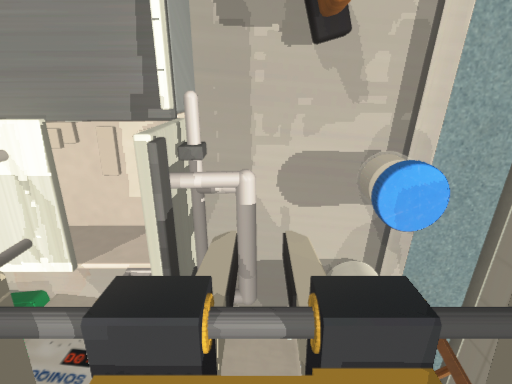

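```bash
python3 -m pendant '[{"delta_pos":[0,-0.002,0.002],"spin":0},{"delta_pos":[0,-0.003,0.002],"spin":0},{"delta_pos":[0,-0.003,0.002],"spin":0}]' 0.44 20
python3 -m pendant '[{"delta_pos":[0,0,0],"spin":0},{"delta_pos":[0,0,0],"spin":0},{"delta_pos":[0,0,0],"spin":0}]' 1 20
python3 - <<'E'
from h import *
where()
E
```

```text
t: 36.8
tool_pos: [0.632, 0.2423, 0.1287]
orientation: [-0.13, 3.126, -0.011]
force: [-0.1, 0.4, 0.2]
opening: 0.0261
t: 37.1
tool_pos: [0.6317, 0.2414, 0.1276]
orientation: [-0.13, 3.127, -0.013]
force: [0.9, -2.1, -3.4]
opening: 0.0092
t 37.1 world [0.6317 0.2414 0.1276] station [ 70.9 141.4 127.6] F [ 0.9 -2.1 -3.4] jaw 1.654 tilt [-0.011 -0.009 -1.   ] open 0.0092
```

```bash
python3 -m pendant '[{"delta_pos":[0,-0.0065,-0.005],"spin":0},{"delta_pos":[0,-0.0133,-0.009],"spin":0},{"delta_pos":[0,-0.0201,-0.0123],"spin":0},{"delta_pos":[0,-0.0274,-0.015],"spin":0},{"delta_pos":[0,-0.0347,-0.0171],"spin":0},{"delta_pos":[0,-0.0423,-0.0184],"spin":0},{"delta_pos":[0,-0.05,-0.0193],"spin":0},{"delta_pos":[0,-0.0577,-0.0194],"spin":0},{"delta_pos":[0,-0.0654,-0.0188],"spin":0}]' 1 20
python3 - <<'E'
from h import *
where()
E
```

```text
t: 38.0
tool_pos: [0.6371, 0.1755, 0.1472]
orientation: [-0.13, 3.127, -0.013]
force: [2.3, 1.5, 2.0]
opening: 0.0091
t 38.0 world [0.6371 0.1755 0.1472] station [ 70.7  75.3 147.2] F [2.3 1.5 2. ] jaw 1.654 tilt [-0.011 -0.009 -1.   ] open 0.0091
```

```bash
python3 -m pendant '[{"delta_pos":[0,-0.0065,0.0008],"spin":0},{"delta_pos":[0,-0.013,0.002],"spin":0},{"delta_pos":[0,-0.0203,0.0045],"spin":0},{"delta_pos":[0,-0.0273,0.0076],"spin":0},{"delta_pos":[0,-0.034,0.0114],"spin":0},{"delta_pos":[0,-0.0404,0.0157],"spin":0},{"delta_pos":[0,-0.0463,0.0206],"spin":0},{"delta_pos":[0,-0.0518,0.026],"spin":0},{"delta_pos":[0,-0.0567,0.0318],"spin":0},{"delta_pos":[0,-0.061,0.038],"spin":0}]' 1 20
python3 - <<'E'
from h import *
where()
c=snap('side','side32')
import cv2
b=cv2.imread('pics/side32.png')[100:250,190:340]
cv2.imwrite('pics/z32.png',cv2.resize(b,None,fx=4,fy=4,interpolation=cv2.INTER_CUBIC))
E
```

```text
t: 39.0
tool_pos: [0.6421, 0.1139, 0.1089]
orientation: [-0.13, 3.128, -0.014]
force: [-3.3, -0.4, 0.0]
opening: 0.009
t 39.0 world [0.6421 0.1139 0.1089] station [ 70.5  13.4 108.9] F [-3.3 -0.4  0. ] jaw 1.654 tilt [-0.01  -0.009 -1.   ] open 0.009
```

View pics/z32.png

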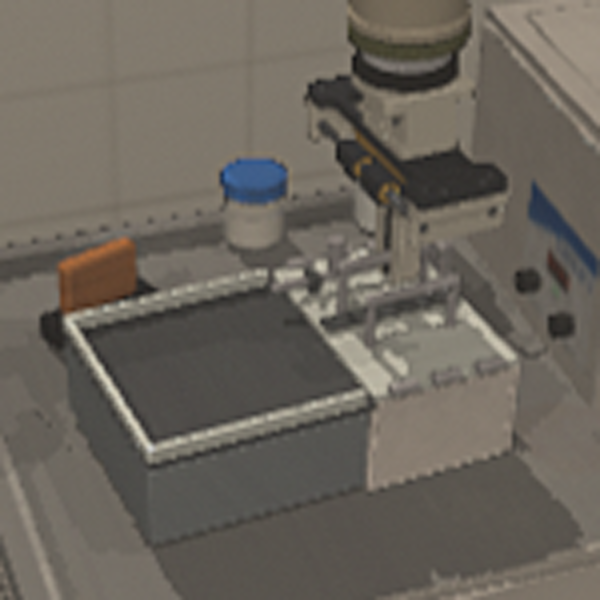

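Leaf A is down. A small press to seat it, then release and check.

```bash
python3 -m pendant '[{"delta_pos":[0,-0.001,0.002],"spin":0},{"delta_pos":[0,-0.001,0.003],"spin":0},{"delta_pos":[0,-0.001,0.003],"spin":0}]' 1 20
python3 -m pendant '[{"delta_pos":[0,0,0],"spin":0},{"delta_pos":[0,0,0],"spin":0},{"delta_pos":[0,0,0],"spin":0},{"delta_pos":[0,0,-0.03],"spin":0},{"delta_pos":[0,0,-0.07],"spin":0},{"delta_pos":[0,0,-0.09],"spin":0},{"delta_pos":[0,0,-0.09],"spin":0}]' 0.44 20
python3 - <<'E'
from h import *
where(); goal([14,50,190],JY); c=snap('wrist','wrist33')
marks('wrist',['bolt_knob'],c)
E
```

```text
t: 39.35
tool_pos: [0.6424, 0.1133, 0.1075]
orientation: [-0.13, 3.127, -0.012]
force: [-11.1, 2.8, 15.5]
opening: 0.009
t: 40.05
tool_pos: [0.6438, 0.1141, 0.2021]
orientation: [-0.13, 3.12, -0.012]
force: [-0.5, -0.1, -0.2]
opening: 0.0263
t 40.0 world [0.6438 0.1141 0.2021] station [ 72.2  13.5 202.1] F [-0.5 -0.1 -0.2] jaw 1.654 tilt [-0.018 -0.008 -1.   ] open 0.0263
delta [0.0585 0.0364 0.0108] spin -0.002098132224257254
wrist bolt_knob 0.88 [606 145 132] [306 161]
```

View pics/wrist33.png

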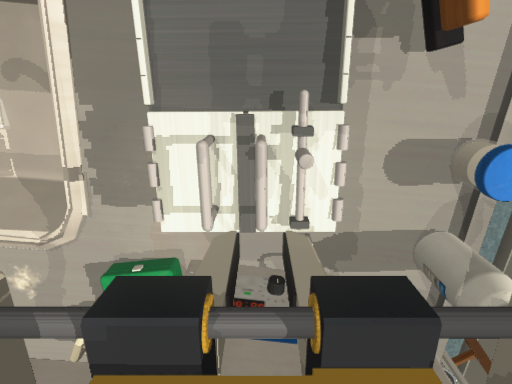

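Both leaves are shut, with the strip over leaf B. The knob is drawn, at (304,160). Going behind it on the plate side with closed fingers.

```bash
python3 -m pendant '[{"delta_pos":[0.03,0.018,0],"spin":0},{"delta_pos":[0.0585,0.0364,0],"spin":0},{"delta_pos":[0.0585,0.0364,0],"spin":0},{"delta_pos":[0.0585,0.0364,0],"spin":0}]' 1 20
python3 - <<'E'
from h import *
where(); goal([13,50,113],JY)
E
```

```text
t: 40.55
tool_pos: [0.5791, 0.1454, 0.1943]
orientation: [-0.132, 3.13, -0.013]
force: [0.1, -0.5, 0.6]
opening: 0.0012
t 40.5 world [0.5791 0.1454 0.1943] station [ 10.4  50.2 194.3] F [ 0.1 -0.5  0.6] jaw 1.655 tilt [-0.009 -0.009 -1.   ] open 0.0012
delta [-0.0019  0.0005  0.0813] spin -0.0009692104356135989
```

```bash
python3 -m pendant '[{"delta_pos":[-0.002,0,0.03],"spin":0},{"delta_pos":[-0.002,0,0.06],"spin":0},{"delta_pos":[-0.002,0,0.078],"spin":0},{"delta_pos":[-0.002,0,0.081],"spin":0},{"delta_pos":[-0.002,0,0.081],"spin":0}]' 1 20
python3 - <<'E'
from h import *
where(); goal([48,50,113],JY); c=snap('side','side34')
import cv2
b=cv2.imread('pics/side34.png')[100:250,190:340]
cv2.imwrite('pics/z34.png',cv2.resize(b,None,fx=4,fy=4,interpolation=cv2.INTER_CUBIC))
E
```

```text
t: 41.05
tool_pos: [0.5818, 0.1443, 0.1123]
orientation: [-0.131, 3.131, -0.014]
force: [-0.5, 0.4, 0.3]
opening: 0.0004
t 41.0 world [0.5818 0.1443 0.1123] station [ 13.   48.9 112.3] F [-0.5  0.4  0.3] jaw 1.654 tilt [-0.007 -0.009 -1.   ] open 0.0004
delta [-0.035   0.0012 -0.0005] spin -0.0016011682704166752
```

View pics/z34.png

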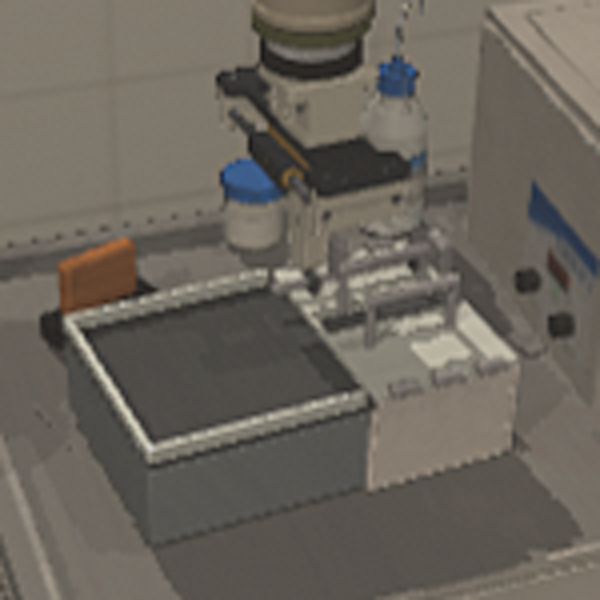

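```bash
python3 -m pendant '[{"delta_pos":[-0.005,0.001,0],"spin":0},{"delta_pos":[-0.01,0.001,0],"spin":0},{"delta_pos":[-0.015,0.001,0],"spin":0},{"delta_pos":[-0.02,0.001,0],"spin":0},{"delta_pos":[-0.025,0.001,0],"spin":0},{"delta_pos":[-0.029,0.001,0],"spin":0},{"delta_pos":[-0.032,0.001,0],"spin":0},{"delta_pos":[-0.034,0.001,0],"spin":0},{"delta_pos":[-0.035,0.001,0],"spin":0},{"delta_pos":[-0.035,0.001,0],"spin":0}]' 1 20
python3 - <<'E'
from h import *
where()
E
python3 -m pendant '[{"delta_pos":[-0.002,0,0],"spin":0},{"delta_pos":[-0.004,0,0],"spin":0},{"delta_pos":[-0.004,0,0],"spin":0}]' 1 20
python3 - <<'E'
from h import *
where()
E
```

```text
t: 42.1
tool_pos: [0.6153, 0.1483, 0.1137]
orientation: [-0.131, 3.134, -0.014]
force: [-12.5, -1.7, 8.4]
opening: 0.0007
t 42.1 world [0.6153 0.1483 0.1137] station [ 46.7  50.  113.7] F [-12.5  -1.7   8.4] jaw 1.655 tilt [-0.004 -0.009 -1.   ] open 0.0007
t: 42.4
tool_pos: [0.6156, 0.1483, 0.1136]
orientation: [0.132, -3.135, 0.016]
force: [-22.2, -2.7, 14.3]
opening: 0.0003
t 42.4 world [0.6156 0.1483 0.1136] station [ 47.   50.  113.6] F [-22.2  -2.7  14.3] jaw 1.655 tilt [ 0.004 -0.01  -1.   ] open 0.0003
```

```bash
python3 -m pendant '[{"delta_pos":[-0.003,0,0],"spin":0},{"delta_pos":[-0.006,0,0],"spin":0},{"delta_pos":[-0.006,0,0],"spin":0}]' 1 20
python3 - <<'E'
from h import *
where()
E
python3 -m pendant '[{"delta_pos":[0.006,0,0],"spin":0},{"delta_pos":[0.012,0,-0.01],"spin":0},{"delta_pos":[0.012,0,-0.05],"spin":0},{"delta_pos":[0.012,0,-0.1],"spin":0},{"delta_pos":[0.0,0,-0.11],"spin":0},{"delta_pos":[-0.02,0,-0.11],"spin":0},{"delta_pos":[-0.035,0,-0.11],"spin":0},{"delta_pos":[-0.035,0,-0.11],"spin":0}]' 1 20
python3 - <<'E'
from h import *
where(); c=snap('wrist','wrist35'); marks('wrist',['bolt_knob','leaf_a_handle','leaf_b_handle'],c)
R=np.array(c['R']);t=np.array(c['t'])
for n,p in dict(a=[60,14,128],b=[60,-32,128],knob=[62,50,130],k2=[60,50,130]).items():
    q=c['camera_matrix']@(R@s2w(p)+t); print(n,q[:2]/q[2])
E
```

```text
t: 42.7
tool_pos: [0.6159, 0.1483, 0.1135]
orientation: [0.132, -3.122, 0.018]
force: [-32.6, -4.3, 22.9]
opening: 0.0006
t 42.7 world [0.6159 0.1483 0.1135] station [ 47.3  50.  113.5] F [-32.6  -4.3  22.9] jaw 1.655 tilt [ 0.017 -0.011 -1.   ] open 0.0006
t: 43.5
tool_pos: [0.6541, 0.1526, 0.2233]
orientation: [0.131, -3.124, 0.018]
force: [0.7, -0.0, 0.1]
opening: 0.0005
t 43.5 world [0.6541 0.1526 0.2233] station [ 85.7  51.  223.3] F [ 0.7 -0.   0.1] jaw 1.655 tilt [ 0.016 -0.011 -1.   ] open 0.0005
wrist bolt_knob 0.8 [632 147 132] [258 173]
wrist bolt_knob 0.42 [630 113 130] [219 168]
wrist leaf_a_handle 0.88 [632 114 132] [220 170]
wrist leaf_b_handle 0.78 [636  60 126] [160 168]
a [220.6205284  169.01102236]
b [168.22995367 168.91925671]
knob [261.7377179  171.82653272]
k2 [261.7386424  169.57246308]
```

View pics/wrist35.png

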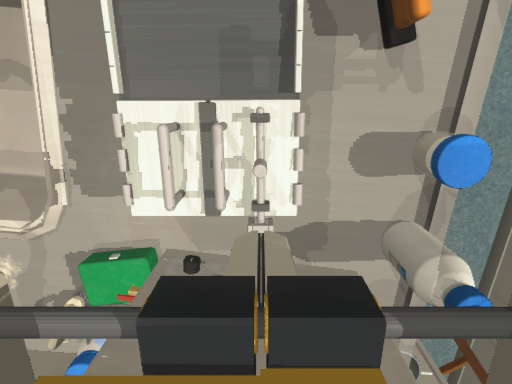

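Run:
```python
import cv2,numpy as np
a=cv2.imread('pics/wrist1.png')[95:235,205:315]
b=cv2.imread('pics/wrist35.png')[95:235,205:315]
cv2.imwrite('pics/z35.png',cv2.resize(np.hstack([a,b]),None,fx=3.5,fy=3.5,interpolation=cv2.INTER_CUBIC))
```

```text
(no output)
```

View pics/z35.png

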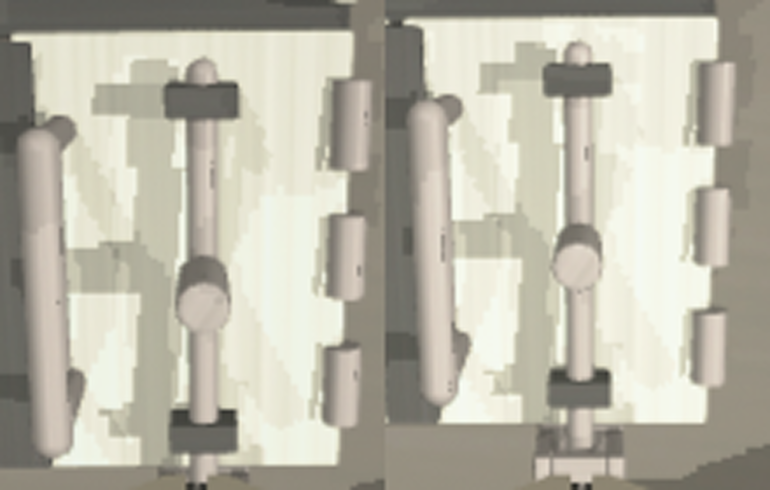

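The bolt's rod and knob match the initial home position relative to the guides, and it stopped hard at 33 N. Backing off and running a last check.

```bash
python3 -m pendant '[{"delta_pos":[0.0,0.04,-0.02],"spin":0},{"delta_pos":[0.02,0.08,-0.04],"spin":0},{"delta_pos":[0.05,0.12,-0.06],"spin":0},{"delta_pos":[0.1,0.16,-0.07],"spin":0},{"delta_pos":[0.14,0.2,-0.07],"spin":0},{"delta_pos":[0.18,0.24,-0.07],"spin":0},{"delta_pos":[0.22,0.28,-0.07],"spin":0},{"delta_pos":[0.26,0.32,-0.07],"spin":0},{"delta_pos":[0.26,0.32,-0.07],"spin":0}]' 1 20
python3 - <<'E'
from h import *
where()
for cam in ('top','side'):
    c=snap(cam,cam+'40'); marks(cam,['scraper','jar','petri','bolt_knob','leaf_a_handle','leaf_b_handle'],c)
import cv2
a=cv2.imread('pics/top40.png')[110:270,120:280]
b=cv2.imread('pics/side40.png')[110:260,190:340]
cv2.imwrite('pics/z40.png',np.hstack([cv2.resize(a,(390,390)),cv2.resize(b,(390,390))]))
E
```

```text
t: 44.6
tool_pos: [0.3647, 0.4514, 0.2946]
orientation: [0.133, -3.122, 0.017]
force: [0.4, 0.0, 0.7]
opening: 0.0001
t 44.6 world [0.3647 0.4514 0.2946] station [-177.3  373.3  294.6] F [0.4 0.  0.7] jaw 1.656 tilt [ 0.017 -0.01  -1.   ] open 0.0001
top scraper 0.67 [448 278   3] [177 227]
top jar 0.71 [616 373   2] [139 161]
top petri 0.62 [ 392 -174   -4] [358 246]
top bolt_knob 0.68 [628 151 125] [224 146]
top leaf_a_handle 0.7 [ 388 -174   -4] [358 247]
top leaf_a_handle 0.58 [630 110 123] [242 145]
side scraper 0.6 [452 281   4] [214 179]
side jar 0.53 [620 369  -1] [253 159]
side jar 0.48 [630 113 128] [284 165]
side petri 0.83 [ 389 -174    5] [236 281]
side bolt_knob 0.6 [617 367  -1] [253 159]
side bolt_knob 0.57 [627 147 132] [280 158]
side leaf_a_handle 0.78 [634 114 127] [286 165]
side leaf_b_handle 0.69 [638  67 129] [293 172]
```

View pics/z40.png

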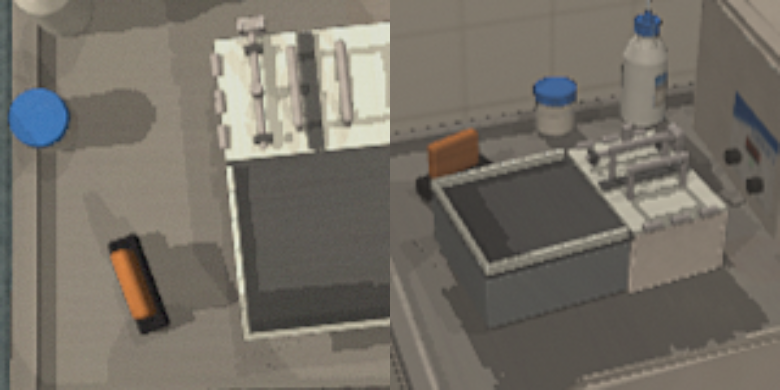

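The plate is empty, both leaves are shut, the bolt is home, the scraper is upright, and the jar and petri dish haven't moved. Handing in.

```bash
python3 -c "
from plant import robot
print(robot.close_job())"
```

```text
the job is handed in; nothing more can be done
None
```

The job is done in the order asked and handed in at about 45 s, with the arm clear of everything. I drew the bolt, folded back the bolted leaf and then the other. Two passes with the scraper wiped all five offcuts into the bin. I then stood the scraper beside the station, shut the overlapped leaf and then the bolted one, and pushed the bolt home.

What the last checks showed:
- **Offcuts:** the plate is empty, and I counted five pieces on the bin floor before shutting the lid. One lies partly hidden behind another.
- **Lid and bolt:** both leaves look shut in the side and top pictures. The bolt stopped hard at about 33 N, and its rod sits in its guides as in the first picture. The fingers stopped 0.7 to 1 mm short of where I expected, which I put down to my estimate of the station's position.
- **Scraper:** while I was shutting the overlapped leaf, it was knocked about 3 cm towards the station. The robot was not near it at the time. It still stands on its blade, clear of the station, so I left it there.
- **Bystanders:** the jar and the petri dish have not moved, within the accuracy of the cameras.

Some low-scoring network reports were plainly wrong, such as a lid handle reported at the petri dish. I set those aside after comparing them with the pictures.

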